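# Set the stop ring of the angle jig with a gauge block

## Robot

A 6-joint arm with a two-finger parallel gripper is mounted at the origin on a cart in front of the work surface, level with it; the furniture and walls round the work are solid. World frame = base frame: x ahead of the robot, y to its left, z up, the work surface at z = 0. Lengths are in m, angles in degrees, forces in N, time in s.
With the tool pointing down it reaches from about 0.35 to 0.925 m from the base axis. Payload 6.4 kg.
Tool frame: the origin (TCP) lies on the front face of the gripper's body, between the roots of the fingers; the fingertips stand 73 mm ahead of it and the grasp point (between the pads) lies 54 mm ahead of it; z points along the fingers, y is the line along which they close (so a half turn about z gives the same grasp; the last joint's range is limited). The gripper opens to 85 mm and grips with 20 to 120 N. Pads are 22 mm wide; open, the fingers measure 114 mm over their backs; the gripper's body (76 mm by 85 mm) begins 54 mm behind the grasp point. The pads swing forward as they close: fully open they stand 13 mm farther back than shut.
Start: joints at [-76.667, 14.043, 89.255, -0, 76.702, -9.975], TCP at [0.257, -0.597, 0.304] pointing down, gripper open.
Joint ranges: [-179.41, 179.41], [-58.25, 129.5], [7.25, 145.43], [-54.29, 234.29], [11.92, 165.04], [-157.13, 157.13]. Speed limits (degrees/s): [147.25, 147.25, 180, 180, 180, 180].

## Interface

Orientations are given as a 3x3 rotation matrix whose columns are the frame's x, y, z axes.
In Python, from station import monitor, vision, bot, outline_of gives the robot as it stands.
- The arm moves only by the tool carry_out, never from a script. Its argument "increments" is a list of rows, each an object with "xyz": the shift along the tool's x, y, z normalised to -1 to 1, where 1 is 1000 mm, a list of three; "delta_rot": the turn, a rotation vector about the tool's x, y, z normalised to -1 to 1, where 1 is 1.5 rad, a list of three; "jaw": the opening, from 0 (shut) to 1 (fully open). In form: [{"xyz": [tx, ty, tz], "delta_rot": [rx, ry, rz], "jaw": jaw}, ...]. A call has exactly 5 rows; each row is the pose to reach, as a shift and turn from the pose commanded when the call began, along the tool's axes at that moment; what a row does not reach only later rows make up. A row lasts 1/8 s, in which the tool goes at most 62.5 mm and 10.7 degrees, less where a joint would pass 70% of its speed; a pose out of reach is approached as far as the arm can. A call with a number of a shift or a turn outside -1 to 1 is refused whole. A call with a gripper value outside its range is refused whole. The fingers move at their own pace and stop on an object; "newtons" is the grip in N (left out, the last holds). Time passes only in rows, so rows that repeat a pose let the fingers close, or fill a call up. It gives the time, the measured TCP pose, the force, the opening and the grip force at its end, in the units of the state.
- monitor.get_state(): the state, without advancing time (a new reading comes with each control period).
- vision.snapshot(name): name is "scene" or "top" or "wrist"; returns the picture (480x640x3 uint8, red, green, blue); there is no depth.
- vision.camera_params(name): a dict with "fov_y" (degrees; the focal length in pixels is half the picture's height over the tangent of half this angle, whatever the lens; pixels are square), "cx", "cy" (the principal point, pixels), "world_to_cam" (4x4, takes a point from world to camera coordinates); the wrist camera has in their place "hand_eye" (4x4, takes a point from camera to tool coordinates, whose origin is the TCP and whose axes are the flange's). Camera axes: x right, y down, z forward; pixel columns grow to the right and rows downward; lengths in m; the calibration is good to about 2 mm. A picture is of the moment at which its call begins: read the wrist's pose just before it. camera_params takes no time and is no camera call.
- bot.finish_job(): hands the job in; it is judged then, once.
Trained networks look in the newest picture that a camera, given by its name, has taken for a name from the list of things; names that differ only in an ending like _2 or _b are one class to them, and where a whole thing is asked for, a point or a joint stands for the part that bears it (a point fixed in the world has none). Each returns a list of dicts, best first, with "confidence" (0 to 1); they miss things now and then, are a little off and sometimes report something else, mostly with a low value. They report only what shows in the picture. A call takes as long as a camera call.
- outline_of(camera, name): "region" (480x640 bool, what is visible of it) and "uv" ([column, row] in pixels, amid what is visible of it).
The state is a dict: "t": time; "joint_positions": joint angles; "joint_vel": joint speeds; "joint_efforts": joint torques, N m; "tcp_pos": TCP position; "orientation": TCP orientation; "contact_force": force on the tool from outside, world axes, zero at the start; "moment": the same for the moment, N m; "grip_width": finger opening in m; "grip_force": force on a finger pad.
Only numpy, scipy, OpenCV 4.12 (cv2) and the standard library are available. Lean on these libraries where they do the work, as an engineer would, in place of code of your own. Each camera call takes 0.05 s, during which the arm holds its last target. There are 200 camera calls.

## Task

Set the stop ring on the leaning threaded post of the angle jig to the thickness of the wooden gauge block: spin the knurled ring down its thread until the washer under it just bears on the block that lies below, snug but not cranked tight. Then slide the block out from under the ring without turning the ring again, and lay it flat and gently on the worktop, clear of the jig. Do not disturb the jar, the glue bottle or the tape roll.

Things in the scene. Friction and masses are not known exactly. Their poses are not given: they have to be found in the camera images.
- jig: Angle jig, one rigid steel casting bolted to the worktop: foot plate 130 x 170 x 10 mm with cheeks that carry a sloping table. Origin on the worktop, directly below the point where the post meets the table; z up, x level towards the high edge of the table, y level along the table (to the robot's left at yaw 0). Its yaw varies.
- jig_table: Sloping table of the jig, 92 x 170 x 10 mm. Origin on its top face on the axis of the threaded post, 56 mm above the worktop; z along the post, which leans 30 degrees from vertical towards the robot; x up the slope, y level. The face spans x -46..46, y -125..45 mm. A ledge 8 mm high at x -31..-24 mm keeps the block from sliding down. The post is 16 mm thick and ends 94 mm above the table.
- ring_nut: Swivel washer under the knurled ring: disc of 64 mm diameter, 6 mm thick, travels with the ring but does not turn. Origin at the centre of its underside, axes as the table's. The knurled steel ring, 52 mm diameter, sits 6 to 36 mm above this origin along the post: grip it across the diameter, fingers parallel to the post, from its free end (at most 22 mm of post stand out of the ring).
- ring_face (a point): Centre of the washer's underside. Its height above the table along the post is the setting: it starts 45 to 51 mm up and must end at the block's thickness, 38 mm. Turning the ring clockwise as seen from the post's free end drives it down, 20 mm a turn. The ring turns with about 0.05 N m of drag and stays where it is left; once the washer bears on the block, each further 0.1 N m presses it with about 30 N.
- gauge_block: Pine block 160 x 45 x 38 mm (length, width, thickness) on the sloping table, right of the post (table's -y side), long side along the table's y, low side against the ledge, its end 12 to 23 mm from the post axis and so under the washer. Origin at the centre of its underside; x along its length, z along its thickness, away from the table.
- clear_spot (a point): Centre of a free patch of worktop, about 200 mm along y and 120 mm along x, to the right of and in front of the jig: a good place to lay the block, long side along y. It does not move.
- jar: Glass jar of nails with a yellow lid, 69 mm diameter, 110 mm high, standing behind the jig. Bystander. Origin at the centre of its underside.
- glue: Upright glue bottle, 41 x 62 x 200 mm, standing behind the jig. Bystander. Origin at the centre of its underside.
- tape_roll: Roll of masking tape, 96 mm diameter, 24 mm high, lying flat left of the jig. Bystander. Origin at the centre of its underside.

How it is judged (in metres and radians):
On the way:
1. the ring is spun down until its washer bears snugly on the gauge block lying on the table (contact force between ring_nut and gauge_block above 10 N and z of ring_face in the frame of jig_table below 0.0395 m and angle between the z axis of gauge_block and the z axis of jig_table, either way round below 0.06 rad), for 0.2 s.
At the end, for the whole second after the job is handed in: The washer's underside is 36.5 to 39.5 mm above the table along the post (block thickness 38 mm +- 1.5 mm); the block lies flat and at rest on the worktop, on any long face, within 4 degrees of level, released, not touching the jig and with its centre at least 100 mm from the ring (z of ring_face in the frame of jig_table between 0.0365 and 0.0395 m and height (world z) of gauge_block between -0.005 and 0.042 m and angle between gauge_block's own x axis and vertical between 1.5 and 1.64 rad and contact force between gauge_block and jig below 0.1 N and horizontal distance between gauge_block and ring_face above 0.1 m and linear speed of gauge_block below 0.02 m/s and contact force between the fingers and gauge_block below 0.1 N).
It fails at once if the ring is cranked tight: the washer presses the block with more than 200 N (contact force between ring_nut and gauge_block above 200 N).
It fails at once if the block is dropped or knocked: it moves at over 0.7 m/s while not held (linear speed of gauge_block above 0.7 m/s and contact force between the fingers and gauge_block below 0.1 N).
It fails at once if the jar is shifted by more than 30 mm (distance of jar from where it was at the start of the episode above 0.03 m).
It fails at once if the glue bottle is shifted by more than 30 mm (distance of glue from where it was at the start of the episode above 0.03 m).
It fails at once if the tape roll is shifted by more than 30 mm (distance of tape_roll from where it was at the start of the episode above 0.03 m).
It also fails if it takes over 72 s, if anything falls off the work surface, if the arm or the gripper's body presses on something with over 40 N, if the wrist force passes 120 N, or if a joint passes its speed limit or range.

## Working session

There is one attempt and no reset: what is moved stays moved. The work goes in short steps, Python scripts to look and compute and a tool call to move; the robot and the scene stay as the last step left them, time stands still between calls to the robot, and variables do not carry over. Pictures are saved under pics/ and viewed, at most 10 in all, crops included, and the job is handed in when it is done.

Besides the shell and the picture viewer there is one more tool, called after "Emit:" by a JSON object that holds its "fn" and its "kwargs". carry_out: Moves the arm, as the interface text tells. Its arguments: {"type":"object","properties":{"increments":{"type":"array"},"newtons":{"type":"number"}},"required":["increments"]}

```bash
mkdir -p pics; ls
python3 - <<'E'
from station import monitor, vision, bot, outline_of
import cv2,numpy as np
s=monitor.get_state();print(s)
for n in ("scene","top"):
    im=vision.snapshot(n);cv2.imwrite(f"pics/{n}0.png",im[:,:,::-1])
    p=vision.camera_params(n);print(n,{k:np.round(v,4).tolist() for k,v in p.items()})
    for o in ("jig","jig_table","ring_nut","gauge_block","jar","glue","tape_roll"):
        for d in outline_of(n,o)[:2]:
            r=d["region"];ys,xs=np.nonzero(r)
            print(n,o,round(d["confidence"],2),np.round(d["uv"]),xs.min(),xs.max(),ys.min(),ys.max(),cv2.boxPoints(cv2.minAreaRect(np.c_[xs,ys].astype(np.float32))).round().tolist())
print({k:np.round(v,4).tolist() for k,v in vision.camera_params("wrist").items()})
E
```

```text
pics
{'t': 0.0, 'joint_positions': array([-7.66656782e+01,  1.40851542e+01,  8.93258500e+01, -2.27918763e-04,
        7.67005260e+01, -9.97524413e+00]), 'joint_vel': array([-0.03987999, -0.01789347,  0.04017506,  0.02284963,  0.00160696,
        0.07237218]), 'joint_efforts': array([-9.67098531e-04, -4.29519975e+01, -3.26122999e+01, -1.70100930e-04,
        5.43661372e-03, -1.22576535e-05]), 'tcp_pos': array([ 0.25711006, -0.59653004,  0.30275981]), 'orientation': array([[ 9.18380042e-01,  3.95699247e-01, -4.52708629e-04],
       [ 3.95699366e-01, -9.18378151e-01,  1.89319572e-03],
       [ 3.33378408e-04, -1.91780968e-03, -9.99998105e-01]]), 'contact_force': array([-0.54840402,  0.35305784, -0.02980733]), 'moment': array([0.01975364, 0.00914952, 0.03558319]), 'grip_force': 0.0, 'grip_width': 0.08546026087654648}
scene {'fov_y': 51.4463, 'cx': 317.9935, 'cy': 244.3786, 'world_to_cam': [[-0.5804, -0.8141, -0.0196, 0.4691], [-0.617, 0.4553, -0.6419, 0.3972], [0.5314, -0.3604, -0.7666, 0.6855], [0.0, 0.0, 0.0, 1.0]]}
scene jig 0.77 [347. 291.] 295 402 229 337 [[290.0, 294.0], [359.0, 22
[... 1287 characters left out ...]
6 331 [[157.0, 286.0], [205.0, 286.0], [205.0, 331.0], [157.0, 331.0]]
top gauge_block 0.76 [351. 280.] 306 388 258 298 [[305.0, 272.0], [385.0, 256.0], [391.0, 284.0], [310.0, 300.0]]
top jar 0.71 [402. 192.] 381 420 170 211 [[373.0, 196.0], [404.0, 163.0], [428.0, 185.0], [398.0, 219.0]]
top glue 0.67 [314. 179.] 302 327 157 200 [[298.0, 198.0], [308.0, 155.0], [330.0, 160.0], [320.0, 203.0]]
top tape_roll 0.81 [167. 310.] 157 204 285 330 [[157.0, 285.0], [204.0, 285.0], [204.0, 330.0], [157.0, 330.0]]
{'fov_y': 71.0993, 'cx': 323.9038, 'cy': 241.5886, 'hand_eye': [[-0.0009, -0.9569, -0.2904, 0.0732], [1.0, -0.0008, -0.0003, 0.0006], [0.0001, -0.2904, 0.9569, -0.07], [0.0, 0.0, 0.0, 1.0]]}
```

```bash
cd pics; python3 -c "
import cv2,numpy as np
a=cv2.imread('scene0.png');b=cv2.imread('top0.png');print(a.shape)
c=np.vstack([a,b]);cv2.imwrite('c.png',cv2.resize(np.hstack([a,b]),(800,300)))"
```

```text
(480, 640, 3)
```

View pics/scene0.png

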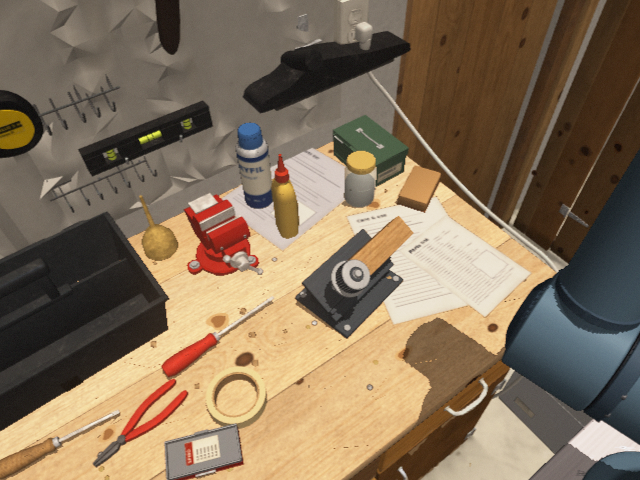

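View pics/top0.png

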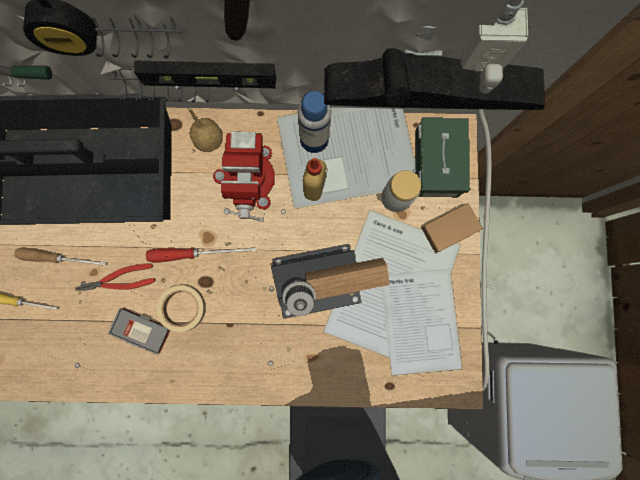

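The pictures show the jig at about (345,285) in scene and (315,280) in top. The block runs from the ring at (300,295) to (388,270) in the top view, so the yaw is about +11°. The patch right and front of the jig holds only flat papers. Next I fit the pose to the masks.

```bash
cat > h.py <<'E'
import numpy as np, cv2
from scipy.optimize import least_squares
from scipy.spatial.transform import Rotation as R
from station import monitor, vision, bot, outline_of
TILT=np.array([[np.cos(np.pi/6),0,-.5],[0,1,0],[.5,0,np.cos(np.pi/6)]])
def frame(p): # x,y,yaw -> table frame
    return R.from_euler('z',p[2]).as_matrix()@TILT, np.array([p[0],p[1],.056])
def cyl(r,z0,z1):
    a=np.linspace(0,2*np.pi,40);return np.array([[r*np.cos(t),r*np.sin(t),z] for z in(z0,z1) for t in a])
def box(x,y,z): return np.array([[i,j,k] for i in x for j in y for k in z])
def parts(h,d):
    return dict(ring=np.vstack([cyl(.032,h,h+.006),cyl(.026,h+.006,h+.036),cyl(.008,.09,.094)]),
      block=box((-.024,.021),(-d-.16,-d),(0,.038)),table=box((-.046,.046),(-.125,.045),(-.01,0)))
def cam(n):
    c=vision.camera_params(n);c['f']=240/np.tan(np.radians(c['fov_y']/2));
    if n=='wrist':
        s=monitor.get_state();T=np.eye(4);T[:3,:3]=s['orientation'];T[:3,3]=s['tcp_pos'];c['world_to_cam']=np.linalg.inv(T@np.array(c['hand_eye']))
    return c
def proj(c,P):
    W=np.array(c['world_to_cam']);q=P@W[:3,:3].T+W[:3,3]
    return q[:,:2]/q[:,2:]*c['f']+[c['cx'],c['cy']]
A=np.linspace(0,2*np.pi,24,endpoint=False);D=np.c_[np.cos(A),np.sin(A)]
def sup(uv): return (uv@D.T).max(0)
def regs(n,minc=.4,names=("ring_nut","gauge_block","jig_table")):
    vision.snapshot(n);o={}
    for k in names:
        for d in outline_of(n,k):
            if d['confidence']>minc:
                ys,xs=np.nonzero(d['region']);o[k]=np.c_[xs,ys].astype(float);break
    return o
def fit(obs,p0):
    """obs: list of (cam,{name:pix})"""
    def res(p):
        Rt,t=frame(p);pt={k:v@Rt.T+t for k,v in parts(p[3],p[4]).items()};e=[]
        for c,o in obs:
            u=lambda *k:sup(proj(c,np.vstack([pt[i] for i in k])))
            s=1/c['f']*560
            if 'ring_nut' in o:
                e.append(s*(u('ring')-sup(o['ring_nut'])))
                if 'gauge_block' in o: e.append(s*(u('ring','block')-sup(np.vstack([o['ring_nut'],o['gauge_block']]))))
        e.append([(p[3]-.048)/.003,(p[4]-.0175)/.005])
        return np.concatenate(e)
    f=least_squares(res,p0,loss='soft_l1');return f.x,np.sqrt(np.mean(f.fun**2))
def goal(Rm,p):
    """print move from commanded~measured pose to pose (Rm,p) in tool units"""
    s=monitor.get_state();O=s['orientation']
    print('t',round(s['t'],2),'xyz',np.round(O.T@(p-s['tcp_pos']),4).tolist(),'rot',np.round(R.from_matrix(O.T@Rm).as_rotvec()/1.5,4).tolist(),'tcp',np.round(p,3))
def toolR(p,ang,tilt=True):
    """tool z = -post, tool x at angle ang (deg) from -table x, turned about tool z"""
    Rt=frame(p)[0] if tilt else R.from_euler('z',p[2]).as_matrix()
    B=np.c_[Rt[:,0],-Rt[:,1],-Rt[:,2]]   # ang 0: tool x = table x (upslope), y=-table y
    return B@R.from_euler('z',ang,degrees=True).as_matrix()
E
python3 - <<'E'
from h import *
obs=[(cam(n),regs(n)) for n in("scene","top")]
for i in (0,1):print(fit(obs[i:i+1],[.4,.1,.2,.048,.0175]))
p,r=fit(obs,[.4,.1,.2,.048,.0175]);print(p,r)
np.save('p.npy',p)
Rt,t=frame(p)
for a in(-120,-90,0,90): goal(toolR(p,a),t+Rt@[0,0,p[3]+.135])
E
```

```text
(array([0.56402821, 0.13239151, 0.2178458 , 0.04677573, 0.01248536]), np.float64(0.5701582815481007))
(array([0.55940761, 0.13175264, 0.23000809, 0.04099941, 0.01609238]), np.float64(1.3719214777573774))
[0.5635139  0.13215923 0.21181332 0.04703723 0.01417959] 1.2880700823773505
t 1.2 xyz [0.4805, -0.566, 0.0903] rot [-0.37, 0.168, -1.2333] tcp [0.475 0.113 0.214]
t 1.2 xyz [0.4805, -0.566, 0.0903] rot [-0.2917, 0.2398, -0.8947] tcp [0.475 0.113 0.214]
t 1.2 xyz [0.4805, -0.566, 0.0903] rot [-0.034, 0.3479, 0.127] tcp [0.475 0.113 0.214]
t 1.2 xyz [0.4805, -0.566, 0.0903] rot [0.2526, 0.3074, 1.1471] tcp [0.475 0.113 0.214]
```

Emit:
{"fn": "carry_out", "kwargs": {"increments": [{"xyz": [0.448, -0.572, 0.034], "delta_rot": [-0.29, 0.24, -0.895], "jaw": 1}, {"xyz": [0.448, -0.572, 0.034], "delta_rot": [-0.29, 0.24, -0.895], "jaw": 1}, {"xyz": [0.448, -0.572, 0.034], "delta_rot": [-0.29, 0.24, -0.895], "jaw": 1}, {"xyz": [0.448, -0.572, 0.034], "delta_rot": [-0.29, 0.24, -0.895], "jaw": 1}, {"xyz": [0.448, -0.572, 0.034], "delta_rot": [-0.29, 0.24, -0.895], "jaw": 1}]}}

```text
t: 1.82
tcp_pos: [0.337, -0.2932, 0.2893]
orientation: [[0.266, 0.899, 0.347], [0.96, -0.279, -0.012], [0.086, 0.337, -0.938]]
contact_force: [1.4, 0.4, -0.2]
grip_width: 0.0853
grip_force: 0.0
```

Run:
```python
from h import *
p=np.load('p.npy');Rt,t=frame(p);print(monitor.get_state()['joint_positions'].round(1))
for a in(-90,-120): goal(toolR(p,a),t+Rt@[0,0,p[3]+.2])
```

```text
[-63.1 -21.1 125.5  19.3  66.7 -53.1]
t 1.82 xyz [0.41, -0.0229, 0.0501] rot [-0.1031, 0.0841, -0.3153] tcp [0.443 0.106 0.27 ]
t 1.82 xyz [0.41, -0.0229, 0.0501] rot [-0.1254, 0.0563, -0.6632] tcp [0.443 0.106 0.27 ]
```

Emit:
{"fn": "carry_out", "kwargs": {"increments": [{"xyz": [0.41, -0.023, 0.05], "delta_rot": [-0.125, 0.056, -0.663], "jaw": 1}, {"xyz": [0.41, -0.023, 0.05], "delta_rot": [-0.125, 0.056, -0.663], "jaw": 1}, {"xyz": [0.41, -0.023, 0.05], "delta_rot": [-0.125, 0.056, -0.663], "jaw": 1}, {"xyz": [0.41, -0.023, 0.05], "delta_rot": [-0.125, 0.056, -0.663], "jaw": 1}, {"xyz": [0.41, -0.023, 0.05], "delta_rot": [-0.125, 0.056, -0.663], "jaw": 1}]}}

```text
t: 2.45
tcp_pos: [0.4182, 0.0082, 0.2756]
orientation: [[-0.552, 0.679, 0.484], [0.803, 0.589, 0.09], [-0.224, 0.438, -0.871]]
contact_force: [0.8, -0.9, 0.4]
grip_width: 0.0851
grip_force: 0.0
```

Run:
```python
from h import *
p=np.load('p.npy');Rt,t=frame(p);print(monitor.get_state()['joint_positions'].round(1))
for a in(-120,-150): goal(toolR(p,a),t+Rt@[0,0,p[3]+.2])
```

```text
[-21.3 -33.  136.   19.   53.  -67.1]
t 2.45 xyz [0.0665, 0.0719, 0.0256] rot [-0.01, 0.0053, -0.0507] tcp [0.443 0.106 0.27 ]
t 2.45 xyz [0.0665, 0.0719, 0.0256] rot [-0.0112, 0.0026, -0.3997] tcp [0.443 0.106 0.27 ]
```

Emit:
{"fn": "carry_out", "kwargs": {"increments": [{"xyz": [0.066, 0.072, 0.026], "delta_rot": [-0.011, 0.003, -0.4], "jaw": 1}, {"xyz": [0.066, 0.072, 0.026], "delta_rot": [-0.011, 0.003, -0.4], "jaw": 1}, {"xyz": [0.066, 0.072, 0.026], "delta_rot": [-0.011, 0.003, -0.4], "jaw": 1}, {"xyz": [0.066, 0.072, 0.026], "delta_rot": [-0.011, 0.003, -0.4], "jaw": 1}, {"xyz": [0.066, 0.072, 0.026], "delta_rot": [-0.011, 0.003, -0.4], "jaw": 1}]}}

```text
t: 3.08
tcp_pos: [0.4436, 0.1041, 0.2694]
orientation: [[-0.839, 0.247, 0.486], [0.336, 0.936, 0.105], [-0.429, 0.252, -0.868]]
contact_force: [-0.3, 1.2, -0.5]
grip_width: 0.0853
grip_force: 0.0
```

Run:
```python
from h import *
p=np.load('p.npy')
print(monitor.get_state()['joint_positions'].round(1))
c=cam('wrist');o=regs('wrist',.3);print({k:len(v) for k,v in o.items()})
im=vision.snapshot('wrist')[:,:,::-1].copy()
so=[(cam('scene'),regs('scene'))]
print(fit([(c,o)],p)); q,r=fit([(c,o)]+so,p);print(q,r)
for k,col in(('ring_nut',(0,0,255)),('gauge_block',(0,255,0))):
    if k in o:
        m=np.zeros((480,640),np.uint8);m[o[k][:,1].astype(int),o[k][:,0].astype(int)]=1
        cv2.drawContours(im,cv2.findContours(m,0,2)[0],-1,col,1)
Rt,t=frame(q)
for k,v in parts(q[3],q[4]).items():
    cv2.polylines(im,[cv2.convexHull(proj(c,v@Rt.T+t).astype(np.float32)).astype(int)],True,(255,255,0),1)
cv2.imwrite('pics/w1.png',im);np.save('p.npy',q)
```

```text
[ -4.5 -25.1 131.8  11.6  45.2 -82.5]
{'ring_nut': 4799, 'gauge_block': 7295, 'jig_table': 11627}
(array([0.56367843, 0.1304304 , 0.1847193 , 0.04574425, 0.0130516 ]), np.float64(2.7510361642759467))
[0.56401039 0.13045606 0.18517717 0.04500802 0.01247909] 3.7186671795526873
```

View pics/w1.png

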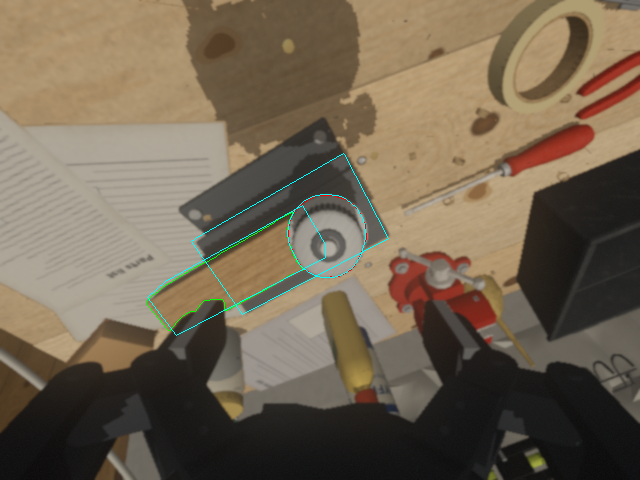

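Run:
```python
from h import *
p=np.load('p.npy');Rt,t=frame(p)
for a,z in((-195,.14),(-195,.083)): goal(toolR(p,a),t+Rt@[0,0,p[3]+z])
```

```text
t 3.52 xyz [0.0013, 0.0029, 0.0614] rot [0.0091, -0.0036, -0.5123] tcp [0.473 0.113 0.216]
t 3.52 xyz [0.0007, 0.0023, 0.1184] rot [0.0091, -0.0036, -0.5123] tcp [0.501 0.119 0.167]
```

Emit:
{"fn": "carry_out", "kwargs": {"increments": [{"xyz": [0.001, 0.003, 0.02], "delta_rot": [0.009, -0.004, -0.12], "jaw": 1}, {"xyz": [0.001, 0.003, 0.04], "delta_rot": [0.009, -0.004, -0.24], "jaw": 1}, {"xyz": [0.001, 0.003, 0.06], "delta_rot": [0.009, -0.004, -0.36], "jaw": 1}, {"xyz": [0.001, 0.003, 0.061], "delta_rot": [0.009, -0.004, -0.46], "jaw": 1}, {"xyz": [0.001, 0.003, 0.061], "delta_rot": [0.009, -0.004, -0.512], "jaw": 1}]}}

```text
t: 4.15
tcp_pos: [0.4731, 0.1134, 0.2161]
orientation: [[-0.774, -0.4, 0.491], [-0.411, 0.907, 0.092], [-0.482, -0.13, -0.866]]
contact_force: [0.4, 0.2, 0.4]
grip_width: 0.0855
grip_force: 0.0
```

Run:
```python
from h import *
p=np.load('p.npy')
s=monitor.get_state();print(s['joint_positions'].round(1))
c=cam('wrist');o=regs('wrist',.3);print({k:len(v) for k,v in o.items()})
im=vision.snapshot('wrist')[:,:,::-1].copy()
print(fit([(c,{'ring_nut':o['ring_nut']})],p)[0] if 'ring_nut' in o else '')
Rt,t=frame(p)
for k,v in parts(p[3],p[4]).items():
    cv2.polylines(im,[cv2.convexHull(proj(c,v@Rt.T+t).astype(np.float32)).astype(int)],True,(255,255,0),1)
for z in(.036,.006):
    cv2.polylines(im,[proj(c,cyl(.026,p[3]+z,.2)[:40]@Rt.T+t).astype(int)],True,(0,255,0),1)
cv2.imwrite('pics/w2.png',im)
goal(toolR(p,-195),t+Rt@[0,0,p[3]+.083])
```

```text
[  -2.4  -14.3  130.1   11.2   35.4 -125.6]
{'gauge_block': 17251, 'jig_table': 18296}

t 4.4 xyz [0.0004, 0.0001, 0.0574] rot [-0.0001, 0.0005, -0.0008] tcp [0.501 0.119 0.167]
```

View pics/w2.png

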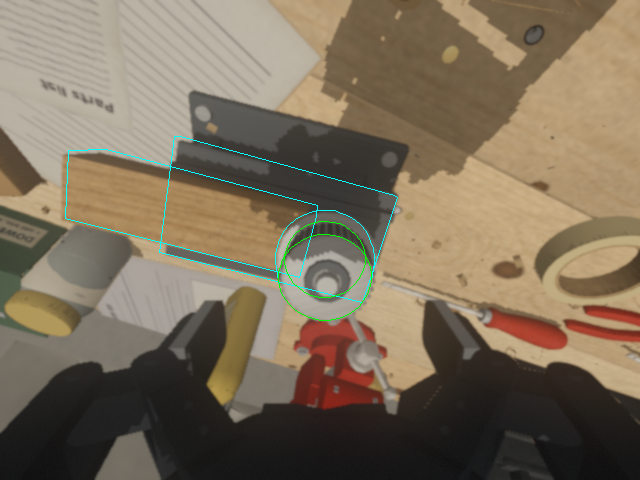

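The model overlay matches the picture, with the ring at (322,270). Descending and gripping.

Emit:
{"fn": "carry_out", "kwargs": {"increments": [{"xyz": [0, 0, 0.015], "delta_rot": [0, 0, 0], "jaw": 1}, {"xyz": [0, 0, 0.03], "delta_rot": [0, 0, 0], "jaw": 1}, {"xyz": [0, 0, 0.045], "delta_rot": [0, 0, 0], "jaw": 1}, {"xyz": [0, 0, 0.056], "delta_rot": [0, 0, 0], "jaw": 1}, {"xyz": [0, 0, 0.056], "delta_rot": [0, 0, 0], "jaw": 1}]}}

```text
t: 5.03
tcp_pos: [0.5005, 0.1187, 0.1675]
orientation: [[-0.775, -0.398, 0.491], [-0.408, 0.908, 0.092], [-0.482, -0.129, -0.867]]
contact_force: [-0.8, 0.2, 0.0]
grip_width: 0.0855
grip_force: 0.0
```

Emit:
{"fn": "carry_out", "kwargs": {"increments": [{"xyz": [0, 0, 0], "delta_rot": [0, 0, 0], "jaw": 0.5}, {"xyz": [0, 0, 0], "delta_rot": [0, 0, 0], "jaw": 0.3}, {"xyz": [0, 0, 0], "delta_rot": [0, 0, 0], "jaw": 0.3}, {"xyz": [0, 0, 0], "delta_rot": [0, 0, 0], "jaw": 0.3}, {"xyz": [0, 0, 0], "delta_rot": [0, 0, 0], "jaw": 0.3}], "newtons": 20}}

```text
t: 5.65
tcp_pos: [0.5001, 0.1198, 0.1688]
orientation: [[-0.775, -0.399, 0.491], [-0.408, 0.908, 0.095], [-0.483, -0.127, -0.866]]
contact_force: [-8.8, 6.8, 6.4]
grip_width: 0.0516
grip_force: 20.3
```

```bash
cat > st.py <<'E'
from h import *
s=monitor.get_state();O=s['orientation'];p=np.load('p.npy');Rt,t=frame(p)
print(s['t'],'j',s['joint_positions'].round(1),'Ft',(O.T@s['contact_force']).round(2),'Mt',(O.T@s['moment']).round(3),'w',s['grip_width'],'g',s['grip_force'],'tab',(Rt.T@(s['tcp_pos']-t)).round(4))
E
python3 st.py
```

```text
5.65 j [  -1.4   -4.4  127.5   13.1   28.1 -127. ] Ft [ 0.89  8.89 -9.2 ] Mt [-1.365  0.208  0.065] w 0.05159827899013729 g 20.315598249435425 tab [0.0003 0.0013 0.1301]
```

Emit:
{"fn": "carry_out", "kwargs": {"increments": [{"xyz": [0, 0.0013, -0.0005], "delta_rot": [0, 0, 0], "jaw": 0.3}, {"xyz": [0, 0.0013, 0], "delta_rot": [0, 0, 0.1], "jaw": 0.3}, {"xyz": [0, 0.0013, 0.0005], "delta_rot": [0, 0, 0.2], "jaw": 0.3}, {"xyz": [0, 0.0013, 0.001], "delta_rot": [0, 0, 0.3], "jaw": 0.3}, {"xyz": [0, 0.0013, 0.0014], "delta_rot": [0, 0, 0.4], "jaw": 0.3}], "newtons": 25}}

```text
t: 6.28
tcp_pos: [0.5008, 0.1199, 0.1673]
orientation: [[-0.863, 0.113, 0.492], [0.18, 0.979, 0.092], [-0.471, 0.168, -0.866]]
contact_force: [-2.9, -1.8, 2.5]
grip_width: 0.0509
grip_force: 26.5
```

```bash
python3 st.py
```

```text
6.275 j [ -1.3  -4.1 127.4  12.8  27.8 -92.1] Ft [ 0.99 -1.68 -3.77] Mt [ 0.252  0.591 -0.076] w 0.050915812095148026 g 26.48174822330475 tab [0.0002 0.0012 0.1284]
```

Emit:
{"fn": "carry_out", "kwargs": {"increments": [{"xyz": [0, 0, 0.0005], "delta_rot": [0, 0, 0.11], "jaw": 0.3}, {"xyz": [0, 0, 0.001], "delta_rot": [0, 0, 0.22], "jaw": 0.3}, {"xyz": [0, 0, 0.0016], "delta_rot": [0, 0, 0.33], "jaw": 0.3}, {"xyz": [0, 0, 0.0021], "delta_rot": [0, 0, 0.44], "jaw": 0.3}, {"xyz": [0, 0, 0.0026], "delta_rot": [0, 0, 0.55], "jaw": 0.3}]}}

```text
t: 6.9
tcp_pos: [0.5018, 0.1198, 0.1647]
orientation: [[-0.503, 0.711, 0.491], [0.842, 0.532, 0.092], [-0.196, 0.459, -0.866]]
contact_force: [-5.8, -3.8, 4.6]
grip_width: 0.0514
grip_force: 26.6
```

```bash
python3 st.py
```

```text
6.9 j [ -1.3  -3.6 127.3  12.9  27.5 -44.9] Ft [-1.2  -3.99 -7.2 ] Mt [1.053 0.061 0.038] w 0.05143929593461931 g 26.615577042102814 tab [-0.0003  0.001   0.1257]
```

Emit:
{"fn": "carry_out", "kwargs": {"increments": [{"xyz": [0, 0, 0.0005], "delta_rot": [0, 0, 0.09], "jaw": 0.3}, {"xyz": [0, 0, 0.0009], "delta_rot": [0, 0, 0.18], "jaw": 0.3}, {"xyz": [0, 0, 0.0013], "delta_rot": [0, 0, 0.27], "jaw": 0.3}, {"xyz": [0, 0, 0.0017], "delta_rot": [0, 0, 0.36], "jaw": 0.3}, {"xyz": [0, 0, 0.0019], "delta_rot": [0, 0, 0.4], "jaw": 0.3}]}}

```text
t: 7.52
tcp_pos: [0.5024, 0.12, 0.1628]
orientation: [[-0.016, 0.872, 0.49], [0.995, -0.033, 0.092], [0.096, 0.489, -0.867]]
contact_force: [-7.1, -3.8, 6.6]
grip_width: 0.0508
grip_force: 26.7
```

```bash
python3 st.py
```

```text
7.525 j [ -1.3  -3.3 127.2  13.   27.3 -10.8] Ft [-3.05 -2.83 -9.56] Mt [ 1.141 -0.416 -0.   ] w 0.05084168754815911 g 26.695627570152283 tab [-0.0008  0.0011  0.1237]
```

```bash
cat >> st.py <<'E'
L=[]
for i in range(6):
    vision.snapshot('top');s=monitor.get_state();O=s['orientation'];L.append(np.r_[O.T@s['contact_force'],O.T@s['moment']])
print(np.mean(L,0).round(3),np.std(L,0).round(3))
E
python3 st.py
```

```text
7.525 j [ -1.3  -3.3 127.2  13.   27.3 -10.8] Ft [-3.05 -2.83 -9.56] Mt [ 1.141 -0.416 -0.   ] w 0.05084168754815911 g 26.695627570152283 tab [-0.0008  0.0011  0.1237]
[-3.673 -3.343 -8.856  1.121 -0.455  0.066] [0.473 0.553 0.443 0.019 0.036 0.021]
```

Emit:
{"fn": "carry_out", "kwargs": {"increments": [{"xyz": [0, 0, -0.0005], "delta_rot": [0, 0, 0.02], "jaw": 0.3}, {"xyz": [0, 0, -0.0004], "delta_rot": [0, 0, 0.04], "jaw": 0.3}, {"xyz": [0, 0, -0.0003], "delta_rot": [0, 0, 0.06], "jaw": 0.3}, {"xyz": [0, 0, -0.0002], "delta_rot": [0, 0, 0.08], "jaw": 0.3}, {"xyz": [0, 0, -0.0001], "delta_rot": [0, 0, 0.1], "jaw": 0.3}]}}

```text
t: 8.45
tcp_pos: [0.5024, 0.1202, 0.1624]
orientation: [[0.114, 0.864, 0.49], [0.979, -0.181, 0.092], [0.168, 0.469, -0.867]]
contact_force: [-5.1, -4.7, 1.0]
grip_width: 0.051
grip_force: 27.2
```

```bash
python3 st.py
```

```text
8.45 j [ -1.3  -3.2 127.2  13.   27.3  -2.2] Ft [-5.06 -3.14 -3.79] Mt [ 0.966 -0.646 -0.04 ] w 0.05098441572471005 g 27.189625203609467 tab [-0.0009  0.0012  0.1234]
[-4.837 -2.363 -3.604  0.973 -0.705  0.033] [0.267 0.453 0.286 0.033 0.01  0.035]
```

Emit:
{"fn": "carry_out", "kwargs": {"increments": [{"xyz": [0, 0, 0.0], "delta_rot": [0, 0, 0.02], "jaw": 0.3}, {"xyz": [0, 0, 0.0001], "delta_rot": [0, 0, 0.04], "jaw": 0.3}, {"xyz": [0, 0, 0.0002], "delta_rot": [0, 0, 0.06], "jaw": 0.3}, {"xyz": [0, 0, 0.0003], "delta_rot": [0, 0, 0.08], "jaw": 0.3}, {"xyz": [0, 0, 0.0004], "delta_rot": [0, 0, 0.1], "jaw": 0.3}], "newtons": 20}}

```text
t: 9.38
tcp_pos: [0.5025, 0.1203, 0.162]
orientation: [[0.242, 0.838, 0.49], [0.941, -0.325, 0.092], [0.237, 0.439, -0.867]]
contact_force: [-4.6, -4.5, 0.4]
grip_width: 0.0515
grip_force: 27.2
```

```bash
python3 st.py
```

```text
9.375 j [ -1.3  -3.2 127.2  13.   27.2   6.4] Ft [-5.29 -2.22 -3.04] Mt [ 0.946 -0.735 -0.045] w 0.05150545177095337 g 27.202769815921783 tab [-0.001   0.0013  0.1229]
[-4.905 -2.001 -2.946  0.894 -0.734  0.048] [0.411 0.219 0.436 0.021 0.018 0.034]
```

Emit:
{"fn": "carry_out", "kwargs": {"increments": [{"xyz": [0, 0, 0.0], "delta_rot": [0, 0, 0.02], "jaw": 0.3}, {"xyz": [0, 0, 0.0001], "delta_rot": [0, 0, 0.04], "jaw": 0.3}, {"xyz": [0, 0, 0.0002], "delta_rot": [0, 0, 0.06], "jaw": 0.3}, {"xyz": [0, 0, 0.0003], "delta_rot": [0, 0, 0.06], "jaw": 0.3}, {"xyz": [0, 0, 0.0004], "delta_rot": [0, 0, 0.06], "jaw": 0.3}], "newtons": 20}}

```text
t: 10.3
tcp_pos: [0.5027, 0.1204, 0.1617]
orientation: [[0.316, 0.813, 0.49], [0.908, -0.408, 0.092], [0.275, 0.416, -0.867]]
contact_force: [-6.6, -5.1, 1.9]
grip_width: 0.0513
grip_force: 27.3
```

```bash
python3 st.py
```

```text
10.3 j [ -1.3  -3.1 127.2  13.   27.2  11.5] Ft [-6.23 -2.51 -5.39] Mt [ 1.029 -0.927  0.094] w 0.05126455338339953 g 27.318884432315826 tab [-0.0009  0.0014  0.1226]
[-6.234 -2.541 -5.141  1.024 -0.913  0.037] [0.489 0.644 0.43  0.029 0.025 0.028]
```

Emit:
{"fn": "carry_out", "kwargs": {"increments": [{"xyz": [0, 0, -0.0003], "delta_rot": [0, 0, 0.02], "jaw": 0.3}, {"xyz": [0, 0, -0.0002], "delta_rot": [0, 0, 0.04], "jaw": 0.3}, {"xyz": [0, 0, -0.0001], "delta_rot": [0, 0, 0.06], "jaw": 0.3}, {"xyz": [0, 0, 0], "delta_rot": [0, 0, 0.08], "jaw": 0.3}, {"xyz": [0, 0, 0], "delta_rot": [0, 0, 0.08], "jaw": 0.3}]}}

```text
t: 11.22
tcp_pos: [0.5027, 0.1204, 0.1615]
orientation: [[0.411, 0.769, 0.49], [0.853, -0.514, 0.092], [0.323, 0.38, -0.867]]
contact_force: [-3.5, -3.0, -4.2]
grip_width: 0.0508
grip_force: 26.7
```

```bash
python3 st.py
```

```text
11.225 j [ -1.2  -3.1 127.2  13.1  27.1  18.4] Ft [-5.37 -2.76  1.65] Mt [ 1.02  -1.038  0.036] w 0.05075487083012278 g 26.700215935707092 tab [-0.001   0.0014  0.1224]
[-6.264 -2.808  2.156  1.023 -1.007  0.042] [0.484 0.183 0.336 0.025 0.018 0.016]
```

Emit:
{"fn": "carry_out", "kwargs": {"increments": [{"xyz": [0, 0, 0.0], "delta_rot": [0, 0, 0.02], "jaw": 0.3}, {"xyz": [0, 0, 0.0001], "delta_rot": [0, 0, 0.04], "jaw": 0.3}, {"xyz": [0, 0, 0.0002], "delta_rot": [0, 0, 0.06], "jaw": 0.3}, {"xyz": [0, 0, 0.0003], "delta_rot": [0, 0, 0.07], "jaw": 0.3}, {"xyz": [0, 0, 0.0003], "delta_rot": [0, 0, 0.07], "jaw": 0.3}]}}

```text
t: 12.15
tcp_pos: [0.5029, 0.1206, 0.1612]
orientation: [[0.489, 0.722, 0.49], [0.794, -0.6, 0.093], [0.361, 0.344, -0.867]]
contact_force: [-3.4, -3.1, -7.8]
grip_width: 0.0516
grip_force: 26.5
```

```bash
python3 st.py
```

```text
12.15 j [ -1.2  -3.  127.2  13.1  27.1  24.3] Ft [-6.92 -3.31  4.77] Mt [ 1.244 -1.226 -0.043] w 0.05159527562452481 g 26.450919806957245 tab [-0.001   0.0015  0.1221]
[-7.055 -4.245  4.948  1.304 -1.229 -0.022] [0.13  0.298 0.296 0.017 0.015 0.037]
```

Emit:
{"fn": "carry_out", "kwargs": {"increments": [{"xyz": [0, 0, 0.0003], "delta_rot": [0, 0, 0.02], "jaw": 0.3}, {"xyz": [0, 0, 0.0005], "delta_rot": [0, 0, 0.04], "jaw": 0.3}, {"xyz": [0, 0, 0.0006], "delta_rot": [0, 0, 0.06], "jaw": 0.3}, {"xyz": [0, 0, 0.0008], "delta_rot": [0, 0, 0.07], "jaw": 0.3}, {"xyz": [0, 0, 0.0008], "delta_rot": [0, 0, 0.07], "jaw": 0.3}]}}

```text
t: 13.08
tcp_pos: [0.5032, 0.1207, 0.1609]
orientation: [[0.562, 0.667, 0.49], [0.727, -0.68, 0.093], [0.395, 0.304, -0.867]]
contact_force: [-10.2, -4.1, -3.2]
grip_width: 0.0513
grip_force: 27.1
```

```bash
python3 st.py
```

```text
13.075 j [ -1.2  -2.9 127.1  13.1  27.1  30.3] Ft [-10.02  -4.98  -2.57] Mt [ 1.396 -1.59   0.024] w 0.051348770568617336 g 27.107568383216858 tab [-0.0009  0.0016  0.1216]
[-9.406 -4.383 -2.44   1.354 -1.561  0.021] [0.168 0.32  0.534 0.021 0.03  0.019]
```

Emit:
{"fn": "carry_out", "kwargs": {"increments": [{"xyz": [0, 0, 0.0], "delta_rot": [0, 0, 0.02], "jaw": 0.3}, {"xyz": [0, 0, 0.0001], "delta_rot": [0, 0, 0.04], "jaw": 0.3}, {"xyz": [0, 0, 0.0002], "delta_rot": [0, 0, 0.06], "jaw": 0.3}, {"xyz": [0, 0, 0.0003], "delta_rot": [0, 0, 0.06], "jaw": 0.3}, {"xyz": [0, 0, 0.0003], "delta_rot": [0, 0, 0.06], "jaw": 0.3}]}}

```text
t: 14.0
tcp_pos: [0.5033, 0.1208, 0.1606]
orientation: [[0.619, 0.614, 0.49], [0.663, -0.743, 0.093], [0.421, 0.267, -0.867]]
contact_force: [-9.8, -3.9, -2.0]
grip_width: 0.0515
grip_force: 27.1
```

```bash
python3 st.py
```

```text
14.0 j [ -1.2  -2.9 127.1  13.1  27.   35.5] Ft [-9.43 -3.65 -3.44] Mt [ 1.266 -1.682  0.019] w 0.05145806835334868 g 27.123345136642456 tab [-0.001   0.0017  0.1213]
[-9.422 -3.897 -2.919  1.289 -1.613  0.041] [0.293 0.396 0.227 0.031 0.032 0.021]
```

Run:
```python
from h import *
a=vision.snapshot('scene')[200:330,280:430,::-1];b=vision.snapshot('wrist')[:,:,::-1]
a=cv2.resize(a,(462,400),interpolation=cv2.INTER_CUBIC);b=cv2.resize(b[150:450,190:440],(333,400))
cv2.imwrite('pics/m1.png',np.hstack([a,b]))
```

```text
(no output)
```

View pics/m1.png

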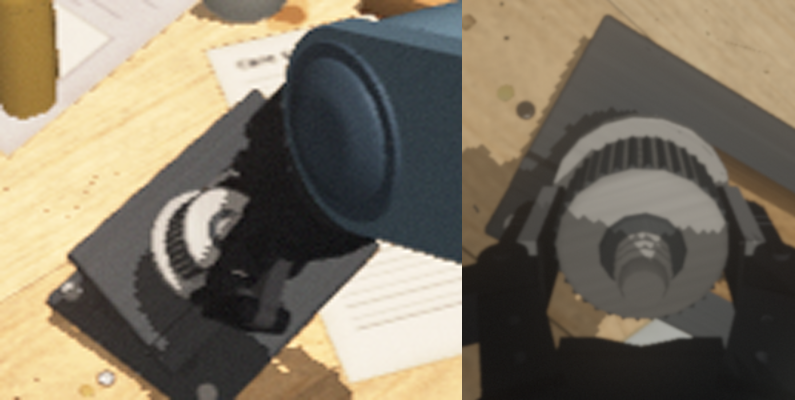

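Run:
```python
from h import *
p=np.load('p.npy');Rt,t=frame(p);c=cam('wrist')
f=lambda x,y,z:(((proj(c,np.array([[x,y,z]])@Rt.T+t)[0]-[190,150])*1.333)+[462,0]).round(0).tolist()
print('tip',f(0,0,.094))
for z in(.094,):print('tipcirc',np.ptp(np.array([f(.008*np.cos(a),.008*np.sin(a),z) for a in np.arange(0,6.28,.3)]),axis=0), )
for h in(.036,.038,.040,.042,.045):
    q=np.array([f(.026*np.cos(a),.026*np.sin(a),h+.036) for a in np.arange(0,6.28,.1)]);w=np.array([f(.032*np.cos(a),.032*np.sin(a),h+.006) for a in np.arange(0,6.28,.1)])
    print(h,'ring top',q.min(0),q.max(0),'washer top',w.min(0),w.max(0))
```

```text
tip [647.0, 285.0]
tipcirc [62. 53.]
0.036 ring top [560. 158.] [732. 310.] washer top [558. 110.] [732. 269.]
0.038 ring top [559. 161.] [733. 314.] washer top [557. 112.] [733. 272.]
0.04 ring top [558. 164.] [734. 319.] washer top [556. 113.] [735. 276.]
0.042 ring top [557. 166.] [736. 323.] washer top [555. 115.] [736. 279.]
0.045 ring top [555. 171.] [738. 331.] washer top [553. 118.] [737. 284.]
```

Emit:
{"fn": "carry_out", "kwargs": {"increments": [{"xyz": [-0.0006, -0.0003, 0.0], "delta_rot": [0, 0, 0.02], "jaw": 0.3}, {"xyz": [-0.0012, -0.0005, 0.0001], "delta_rot": [0, 0, 0.04], "jaw": 0.3}, {"xyz": [-0.0012, -0.0005, 0.0002], "delta_rot": [0, 0, 0.06], "jaw": 0.3}, {"xyz": [-0.0012, -0.0005, 0.0003], "delta_rot": [0, 0, 0.06], "jaw": 0.3}, {"xyz": [-0.0012, -0.0005, 0.0003], "delta_rot": [0, 0, 0.06], "jaw": 0.3}]}}

```text
t: 15.02
tcp_pos: [0.5031, 0.1207, 0.1603]
orientation: [[0.671, 0.555, 0.492], [0.593, -0.8, 0.093], [0.445, 0.229, -0.866]]
contact_force: [-5.3, 3.1, -4.3]
grip_width: 0.0512
grip_force: 26.7
```

```bash
python3 st.py
```

```text
15.025 j [ -1.2  -2.9 127.2  13.3  26.8  40.5] Ft [-3.65 -6.37  1.42] Mt [ 1.751 -0.64   0.087] w 0.05118696929150301 g 26.694471538066864 tab [-0.0012  0.0016  0.1211]
[-3.554 -6.585  1.93   1.795 -0.679  0.023] [0.38  0.225 0.325 0.034 0.046 0.032]
```

Emit:
{"fn": "carry_out", "kwargs": {"increments": [{"xyz": [0, 0, 0.0], "delta_rot": [0, 0, 0.02], "jaw": 0.3}, {"xyz": [0, 0, 0.0001], "delta_rot": [0, 0, 0.04], "jaw": 0.3}, {"xyz": [0, 0, 0.0002], "delta_rot": [0, 0, 0.06], "jaw": 0.3}, {"xyz": [0, 0, 0.0003], "delta_rot": [0, 0, 0.06], "jaw": 0.3}, {"xyz": [0, 0, 0.0003], "delta_rot": [0, 0, 0.06], "jaw": 0.3}]}}

```text
t: 15.95
tcp_pos: [0.5033, 0.1207, 0.1601]
orientation: [[0.718, 0.492, 0.492], [0.519, -0.85, 0.093], [0.464, 0.188, -0.866]]
contact_force: [-6.5, 4.6, -3.7]
grip_width: 0.0512
grip_force: 26.6
```

```bash
python3 st.py
```

```text
15.95 j [ -1.2  -2.8 127.2  13.3  26.8  45.6] Ft [-4.05 -7.81  0.43] Mt [ 1.681 -0.836  0.052] w 0.051243363321132857 g 26.643476486206055 tab [-0.0012  0.0016  0.1209]
[-4.015 -6.29   0.243  1.721 -0.797  0.056] [0.567 0.379 0.26  0.036 0.016 0.009]
```

Emit:
{"fn": "carry_out", "kwargs": {"increments": [{"xyz": [0, 0, 0.0], "delta_rot": [0, 0, 0.02], "jaw": 0.3}, {"xyz": [0, 0, 0.0001], "delta_rot": [0, 0, 0.04], "jaw": 0.3}, {"xyz": [0, 0, 0.0002], "delta_rot": [0, 0, 0.06], "jaw": 0.3}, {"xyz": [0, 0, 0.0003], "delta_rot": [0, 0, 0.06], "jaw": 0.3}, {"xyz": [0, 0, 0.0003], "delta_rot": [0, 0, 0.06], "jaw": 0.3}]}}

```text
t: 16.88
tcp_pos: [0.5034, 0.1208, 0.1599]
orientation: [[0.76, 0.426, 0.492], [0.44, -0.893, 0.094], [0.479, 0.145, -0.866]]
contact_force: [-6.3, 4.7, -3.8]
grip_width: 0.0513
grip_force: 26.6
```

```bash
python3 st.py
```

```text
16.875 j [ -1.2  -2.8 127.1  13.3  26.8  50.8] Ft [-4.52 -7.43  0.63] Mt [ 1.74  -0.934  0.087] w 0.0513238682297094 g 26.643571257591248 tab [-0.0012  0.0017  0.1206]
[-4.751 -6.751  0.611  1.738 -0.896  0.019] [0.574 0.327 0.458 0.03  0.036 0.024]
```

Emit:
{"fn": "carry_out", "kwargs": {"increments": [{"xyz": [0, 0, 0.0], "delta_rot": [0, 0, 0.02], "jaw": 0.3}, {"xyz": [0, 0, 0.0001], "delta_rot": [0, 0, 0.04], "jaw": 0.3}, {"xyz": [0, 0, 0.0002], "delta_rot": [0, 0, 0.06], "jaw": 0.3}, {"xyz": [0, 0, 0.0003], "delta_rot": [0, 0, 0.06], "jaw": 0.3}, {"xyz": [0, 0, 0.0003], "delta_rot": [0, 0, 0.06], "jaw": 0.3}]}}

```text
t: 17.8
tcp_pos: [0.5036, 0.1209, 0.1596]
orientation: [[0.795, 0.356, 0.492], [0.358, -0.929, 0.094], [0.49, 0.102, -0.866]]
contact_force: [-6.7, 4.0, -3.3]
grip_width: 0.0514
grip_force: 26.6
```

```bash
python3 st.py
```

```text
17.8 j [ -1.2  -2.7 127.1  13.4  26.7  55.9] Ft [-5.5  -6.47 -0.04] Mt [ 1.706 -1.005  0.054] w 0.05144285561421653 g 26.648631691932678 tab [-0.0012  0.0017  0.1203]
[-5.035 -6.607  0.661  1.694 -0.988  0.036] [0.431 0.488 0.422 0.022 0.03  0.015]
```

Emit:
{"fn": "carry_out", "kwargs": {"increments": [{"xyz": [0, 0, 0.0], "delta_rot": [0, 0, 0.02], "jaw": 0.3}, {"xyz": [0, 0, 0.0001], "delta_rot": [0, 0, 0.04], "jaw": 0.3}, {"xyz": [0, 0, 0.0002], "delta_rot": [0, 0, 0.06], "jaw": 0.3}, {"xyz": [0, 0, 0.0003], "delta_rot": [0, 0, 0.06], "jaw": 0.3}, {"xyz": [0, 0, 0.0003], "delta_rot": [0, 0, 0.06], "jaw": 0.3}]}}

```text
t: 18.73
tcp_pos: [0.5037, 0.121, 0.1593]
orientation: [[0.824, 0.283, 0.492], [0.273, -0.957, 0.094], [0.497, 0.057, -0.866]]
contact_force: [-5.7, 5.2, -4.0]
grip_width: 0.0513
grip_force: 26.7
```

```bash
python3 st.py
```

```text
18.725 j [ -1.2  -2.7 127.1  13.4  26.7  61. ] Ft [-5.3  -6.83  1.13] Mt [ 1.622 -1.122  0.083] w 0.05131875198642544 g 26.653425693511963 tab [-0.0012  0.0018  0.12  ]
[-5.426 -6.28  -0.306  1.659 -1.103  0.037] [0.348 0.34  0.485 0.024 0.027 0.031]
```

Emit:
{"fn": "carry_out", "kwargs": {"increments": [{"xyz": [0, 0, 0.0], "delta_rot": [0, 0, 0.02], "jaw": 0.3}, {"xyz": [0, 0, 0.0001], "delta_rot": [0, 0, 0.04], "jaw": 0.3}, {"xyz": [0, 0, 0.0002], "delta_rot": [0, 0, 0.06], "jaw": 0.3}, {"xyz": [0, 0, 0.0003], "delta_rot": [0, 0, 0.06], "jaw": 0.3}, {"xyz": [0, 0, 0.0003], "delta_rot": [0, 0, 0.06], "jaw": 0.3}]}}

```text
t: 19.65
tcp_pos: [0.5039, 0.1211, 0.1592]
orientation: [[0.846, 0.208, 0.492], [0.186, -0.978, 0.094], [0.5, 0.012, -0.866]]
contact_force: [-4.8, 5.4, -3.2]
grip_width: 0.0512
grip_force: 26.7
```

```bash
python3 st.py
```

```text
19.65 j [ -1.2  -2.6 127.1  13.4  26.7  66.2] Ft [-4.64 -6.36  0.89] Mt [ 1.595 -1.233  0.008] w 0.05119229309670861 g 26.656742691993713 tab [-0.0011  0.0018  0.1197]
[-5.977 -6.363  0.34   1.592 -1.202  0.038] [0.462 0.29  0.39  0.01  0.02  0.019]
```

Emit:
{"fn": "carry_out", "kwargs": {"increments": [{"xyz": [0, 0, 0.0], "delta_rot": [0, 0, 0.02], "jaw": 0.3}, {"xyz": [0, 0, 0.0001], "delta_rot": [0, 0, 0.04], "jaw": 0.3}, {"xyz": [0, 0, 0.0002], "delta_rot": [0, 0, 0.06], "jaw": 0.3}, {"xyz": [0, 0, 0.0003], "delta_rot": [0, 0, 0.06], "jaw": 0.3}, {"xyz": [0, 0, 0.0003], "delta_rot": [0, 0, 0.06], "jaw": 0.3}]}}

```text
t: 20.58
tcp_pos: [0.504, 0.1212, 0.1589]
orientation: [[0.861, 0.131, 0.492], [0.097, -0.991, 0.094], [0.5, -0.033, -0.866]]
contact_force: [-6.0, 5.8, -3.1]
grip_width: 0.0513
grip_force: 26.7
```

```bash
python3 st.py
```

```text
20.575 j [ -1.2  -2.6 127.1  13.4  26.6  71.3] Ft [-6.17 -6.43  0.24] Mt [ 1.563 -1.318  0.063] w 0.05129287713944134 g 26.65983885526657 tab [-0.0011  0.0019  0.1195]
[-6.399 -5.946  0.253  1.556 -1.279  0.068] [0.306 0.515 0.386 0.033 0.018 0.037]
```

Emit:
{"fn": "carry_out", "kwargs": {"increments": [{"xyz": [0, 0, 0.0], "delta_rot": [0, 0, 0.02], "jaw": 0.3}, {"xyz": [0, 0, 0.0001], "delta_rot": [0, 0, 0.04], "jaw": 0.3}, {"xyz": [0, 0, 0.0002], "delta_rot": [0, 0, 0.06], "jaw": 0.3}, {"xyz": [0, 0, 0.0003], "delta_rot": [0, 0, 0.06], "jaw": 0.3}, {"xyz": [0, 0, 0.0003], "delta_rot": [0, 0, 0.06], "jaw": 0.3}]}}

```text
t: 21.5
tcp_pos: [0.5042, 0.1212, 0.1587]
orientation: [[0.869, 0.053, 0.492], [0.008, -0.996, 0.094], [0.495, -0.078, -0.866]]
contact_force: [-6.8, 6.1, -4.4]
grip_width: 0.0514
grip_force: 26.7
```

```bash
python3 st.py
```

```text
21.5 j [ -1.2  -2.5 127.   13.4  26.6  76.5] Ft [-8.07 -6.06  1.08] Mt [ 1.441 -1.378  0.11 ] w 0.05135727923612706 g 26.66183352470398 tab [-0.0011  0.0019  0.1192]
[-6.915 -5.521  0.246  1.474 -1.384  0.041] [0.572 0.553 0.203 0.018 0.039 0.029]
```

Run:
```python
from h import *
p=np.load('p.npy');c=cam('wrist');b=vision.snapshot('wrist')[:,:,::-1]
p[0]+=0;Rt,t=frame(p);t=t+Rt@[-.0011,.0019,0]*1
x0,y0,k=200,150,3.2
b=cv2.resize(b[y0:y0+187,x0:x0+250],(800,598),interpolation=cv2.INTER_CUBIC)
f=lambda P:((proj(c,P@Rt.T+t)-[x0,y0])*k).astype(int)
def C(r,z,col): cv2.polylines(b,[f(cyl(r,z,z)[:40])],True,col,1)
C(.008,.094,(255,255,0))
for h,col in((.038,(0,255,0)),(.042,(0,0,255))): C(.026,h+.036,col);C(.032,h+.006,col)
cv2.polylines(b,[f(np.array([[-.024,-.15,.038],[-.024,-p[4],.038],[.021,-p[4],.038],[.021,-.15,.038]]))],False,(255,0,255),1)
cv2.imwrite('pics/m2.png',b)
```

```text
(no output)
```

View pics/m2.png

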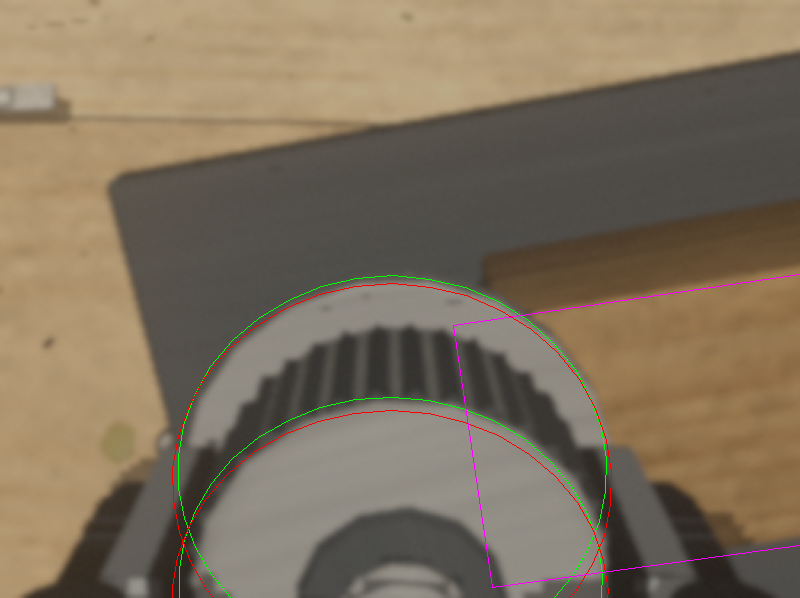

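The view shows the washer just above the block, with its edge at row 285 of the crop, between the 38 and 42 mm overlays. Continuing.

Emit:
{"fn": "carry_out", "kwargs": {"increments": [{"xyz": [-0.0003, -0.0003, 0.0], "delta_rot": [0, 0, 0.02], "jaw": 0.3}, {"xyz": [-0.0006, -0.0006, 0.0001], "delta_rot": [0, 0, 0.04], "jaw": 0.3}, {"xyz": [-0.0006, -0.0006, 0.0002], "delta_rot": [0, 0, 0.06], "jaw": 0.3}, {"xyz": [-0.0006, -0.0006, 0.0003], "delta_rot": [0, 0, 0.06], "jaw": 0.3}, {"xyz": [-0.0006, -0.0006, 0.0003], "delta_rot": [0, 0, 0.06], "jaw": 0.3}]}}

```text
t: 22.48
tcp_pos: [0.5042, 0.1214, 0.1584]
orientation: [[0.87, -0.026, 0.493], [-0.082, -0.992, 0.093], [0.487, -0.121, -0.865]]
contact_force: [-4.3, 3.8, -5.1]
grip_width: 0.0507
grip_force: 26.5
```

```bash
python3 st.py
```

```text
22.475 j [ -1.1  -2.5 127.1  13.3  26.5  81.8] Ft [-6.51 -3.03  2.67] Mt [ 1.058 -1.265  0.036] w 0.05073653546554539 g 26.523903608322144 tab [-0.0011  0.0021  0.1189]
[-5.924 -3.794  1.707  1.122 -1.23   0.046] [0.474 0.391 0.446 0.042 0.019 0.022]
```

Emit:
{"fn": "carry_out", "kwargs": {"increments": [{"xyz": [0, 0, 0.0], "delta_rot": [0, 0, 0.02], "jaw": 0.3}, {"xyz": [0, 0, 0.0001], "delta_rot": [0, 0, 0.04], "jaw": 0.3}, {"xyz": [0, 0, 0.0002], "delta_rot": [0, 0, 0.06], "jaw": 0.3}, {"xyz": [0, 0, 0.0003], "delta_rot": [0, 0, 0.06], "jaw": 0.3}, {"xyz": [0, 0, 0.0003], "delta_rot": [0, 0, 0.06], "jaw": 0.3}]}}

```text
t: 23.4
tcp_pos: [0.5044, 0.1215, 0.1582]
orientation: [[0.864, -0.104, 0.493], [-0.171, -0.981, 0.093], [0.474, -0.165, -0.865]]
contact_force: [-3.5, 4.9, -4.0]
grip_width: 0.0512
grip_force: 26.5
```

```bash
python3 st.py
```

```text
23.4 j [ -1.1  -2.4 127.   13.4  26.4  86.9] Ft [-5.8  -3.82  2.2 ] Mt [ 1.043 -1.348  0.042] w 0.05120420601588394 g 26.528179049491882 tab [-0.0011  0.0021  0.1186]
[-6.94  -3.925  1.841  1.035 -1.314  0.045] [0.495 0.363 0.354 0.018 0.017 0.035]
```

Emit:
{"fn": "carry_out", "kwargs": {"increments": [{"xyz": [0, 0, 0.0], "delta_rot": [0, 0, 0.02], "jaw": 0.3}, {"xyz": [0, 0, 0.0001], "delta_rot": [0, 0, 0.04], "jaw": 0.3}, {"xyz": [0, 0, 0.0002], "delta_rot": [0, 0, 0.06], "jaw": 0.3}, {"xyz": [0, 0, 0.0003], "delta_rot": [0, 0, 0.06], "jaw": 0.3}, {"xyz": [0, 0, 0.0003], "delta_rot": [0, 0, 0.06], "jaw": 0.3}]}}

```text
t: 24.32
tcp_pos: [0.5046, 0.1215, 0.158]
orientation: [[0.851, -0.181, 0.493], [-0.258, -0.962, 0.093], [0.457, -0.207, -0.865]]
contact_force: [-3.4, 4.9, -3.2]
grip_width: 0.0511
grip_force: 26.5
```

```bash
python3 st.py
```

```text
24.325 j [ -1.1  -2.4 127.   13.4  26.4  92.1] Ft [-5.59 -3.47  1.56] Mt [ 1.006 -1.249  0.108] w 0.05107133377790983 g 26.53389483690262 tab [-0.001   0.0022  0.1184]
[-7.067 -3.203  1.919  0.974 -1.403  0.024] [0.629 0.417 0.305 0.036 0.018 0.049]
```

Emit:
{"fn": "carry_out", "kwargs": {"increments": [{"xyz": [0, 0, 0.0], "delta_rot": [0, 0, 0.02], "jaw": 0.3}, {"xyz": [0, 0, 0.0001], "delta_rot": [0, 0, 0.04], "jaw": 0.3}, {"xyz": [0, 0, 0.0002], "delta_rot": [0, 0, 0.06], "jaw": 0.3}, {"xyz": [0, 0, 0.0003], "delta_rot": [0, 0, 0.06], "jaw": 0.3}, {"xyz": [0, 0, 0.0003], "delta_rot": [0, 0, 0.06], "jaw": 0.3}]}}

```text
t: 25.25
tcp_pos: [0.5048, 0.1216, 0.1578]
orientation: [[0.831, -0.257, 0.493], [-0.344, -0.934, 0.093], [0.437, -0.247, -0.865]]
contact_force: [-4.4, 5.5, -3.8]
grip_width: 0.0516
grip_force: 26.5
```

```bash
python3 st.py
```

```text
25.25 j [ -1.1  -2.3 127.   13.4  26.3  97.2] Ft [-7.19 -3.08  1.61] Mt [ 0.899 -1.434  0.055] w 0.051562968205033984 g 26.539068818092346 tab [-0.001   0.0022  0.1181]
[-7.189 -3.056  1.773  0.862 -1.427  0.044] [0.296 0.154 0.53  0.032 0.029 0.041]
```

Emit:
{"fn": "carry_out", "kwargs": {"increments": [{"xyz": [0, 0, 0.0], "delta_rot": [0, 0, 0.02], "jaw": 0.3}, {"xyz": [0, 0, 0.0001], "delta_rot": [0, 0, 0.04], "jaw": 0.3}, {"xyz": [0, 0, 0.0002], "delta_rot": [0, 0, 0.06], "jaw": 0.3}, {"xyz": [0, 0, 0.0003], "delta_rot": [0, 0, 0.06], "jaw": 0.3}, {"xyz": [0, 0, 0.0003], "delta_rot": [0, 0, 0.06], "jaw": 0.3}]}}

```text
t: 26.18
tcp_pos: [0.5049, 0.1216, 0.1575]
orientation: [[0.805, -0.33, 0.493], [-0.426, -0.9, 0.093], [0.413, -0.285, -0.865]]
contact_force: [-4.9, 5.6, -4.0]
grip_width: 0.0514
grip_force: 26.6
```

```bash
python3 st.py
```

```text
26.175 j [ -1.1  -2.3 127.   13.4  26.3 102.3] Ft [-7.98 -2.31  1.62] Mt [ 0.756 -1.487  0.089] w 0.051446962148469395 g 26.58374011516571 tab [-0.0009  0.0022  0.1178]
[-7.515 -2.57   1.773  0.734 -1.488  0.056] [0.353 0.534 0.445 0.022 0.019 0.023]
```

Emit:
{"fn": "carry_out", "kwargs": {"increments": [{"xyz": [0, 0, 0.0], "delta_rot": [0, 0, 0.02], "jaw": 0.3}, {"xyz": [0, 0, 0.0001], "delta_rot": [0, 0, 0.04], "jaw": 0.3}, {"xyz": [0, 0, 0.0002], "delta_rot": [0, 0, 0.06], "jaw": 0.3}, {"xyz": [0, 0, 0.0003], "delta_rot": [0, 0, 0.06], "jaw": 0.3}, {"xyz": [0, 0, 0.0003], "delta_rot": [0, 0, 0.06], "jaw": 0.3}]}}

```text
t: 27.1
tcp_pos: [0.505, 0.1217, 0.1574]
orientation: [[0.772, -0.401, 0.493], [-0.505, -0.858, 0.093], [0.386, -0.321, -0.865]]
contact_force: [-6.4, 5.1, -2.5]
grip_width: 0.0512
grip_force: 26.8
```

```bash
python3 st.py
```

```text
27.1 j [ -1.1  -2.2 127.   13.4  26.3 107.5] Ft [-8.47 -0.98 -0.58] Mt [ 0.461 -1.595 -0.005] w 0.05120319164318356 g 26.833057701587677 tab [-0.0009  0.0023  0.1176]
[-8.78  -1.579 -0.693  0.501 -1.604  0.026] [0.362 0.356 0.73  0.025 0.029 0.032]
```

Emit:
{"fn": "carry_out", "kwargs": {"increments": [{"xyz": [0, 0, 0.0], "delta_rot": [0, 0, 0.01], "jaw": 0.3}, {"xyz": [0, 0, 0.0001], "delta_rot": [0, 0, 0.02], "jaw": 0.3}, {"xyz": [0, 0, 0.0001], "delta_rot": [0, 0, 0.03], "jaw": 0.3}, {"xyz": [0, 0, 0.0002], "delta_rot": [0, 0, 0.04], "jaw": 0.3}, {"xyz": [0, 0, 0.0002], "delta_rot": [0, 0, 0.04], "jaw": 0.3}]}}

```text
t: 28.02
tcp_pos: [0.5051, 0.1218, 0.1573]
orientation: [[0.747, -0.446, 0.493], [-0.555, -0.826, 0.093], [0.366, -0.344, -0.865]]
contact_force: [-7.0, 6.1, -1.0]
grip_width: 0.0514
grip_force: 27.0
```

```bash
python3 st.py
```

```text
28.025 j [ -1.1  -2.2 127.   13.4  26.3 110.9] Ft [-8.95 -1.54 -1.99] Mt [ 0.334 -1.635 -0.02 ] w 0.051390373371523024 g 27.017115354537964 tab [-0.0009  0.0023  0.1175]
[-9.532 -1.152 -2.956  0.332 -1.659 -0.015] [0.515 0.514 0.538 0.033 0.037 0.03 ]
```

Emit:
{"fn": "carry_out", "kwargs": {"increments": [{"xyz": [0, 0, 0.0], "delta_rot": [0, 0, 0.01], "jaw": 0.3}, {"xyz": [0, 0, 0.0], "delta_rot": [0, 0, 0.02], "jaw": 0.3}, {"xyz": [0, 0, 0.0], "delta_rot": [0, 0, 0.03], "jaw": 0.3}, {"xyz": [0, 0, 0.0], "delta_rot": [0, 0, 0.04], "jaw": 0.3}, {"xyz": [0, 0, 0.0], "delta_rot": [0, 0, 0.04], "jaw": 0.3}]}}

```text
t: 28.95
tcp_pos: [0.5051, 0.1218, 0.1573]
orientation: [[0.719, -0.49, 0.493], [-0.604, -0.792, 0.093], [0.345, -0.365, -0.865]]
contact_force: [-6.7, 6.0, -0.8]
grip_width: 0.0512
grip_force: 26.9
```

```bash
python3 st.py
```

```text
28.95 j [ -1.1  -2.2 126.9  13.4  26.3 114.3] Ft [-8.73 -1.17 -2.09] Mt [ 0.33  -1.648 -0.072] w 0.0511531508703919 g 26.88936173915863 tab [-0.0009  0.0024  0.1174]
[-9.416 -1.483 -1.834  0.298 -1.654 -0.055] [0.269 0.232 0.465 0.026 0.031 0.011]
```

Emit:
{"fn": "carry_out", "kwargs": {"increments": [{"xyz": [0, 0, 0.0], "delta_rot": [0, 0, 0.01], "jaw": 0.3}, {"xyz": [0, 0, 0.0], "delta_rot": [0, 0, 0.02], "jaw": 0.3}, {"xyz": [0, 0, 0.0], "delta_rot": [0, 0, 0.03], "jaw": 0.3}, {"xyz": [0, 0, 0.0], "delta_rot": [0, 0, 0.04], "jaw": 0.3}, {"xyz": [0, 0, 0.0], "delta_rot": [0, 0, 0.04], "jaw": 0.3}]}}

```text
t: 29.88
tcp_pos: [0.5051, 0.1219, 0.1572]
orientation: [[0.688, -0.532, 0.493], [-0.65, -0.754, 0.093], [0.322, -0.385, -0.865]]
contact_force: [-5.7, 8.3, -3.3]
grip_width: 0.0511
grip_force: 26.8
```

```bash
python3 st.py
```

```text
29.875 j [ -1.1  -2.2 126.9  13.4  26.2 117.8] Ft [-10.41  -1.97   0.75] Mt [ 0.221 -1.626 -0.079] w 0.05113618709742323 g 26.768832206726074 tab [-0.0009  0.0024  0.1174]
[-9.491 -1.837  0.116  0.293 -1.616 -0.082] [0.593 0.325 0.411 0.021 0.042 0.022]
```

Emit:
{"fn": "carry_out", "kwargs": {"increments": [{"xyz": [0, 0, 0.0], "delta_rot": [0, 0, 0.01], "jaw": 0.3}, {"xyz": [0, 0, 0.0001], "delta_rot": [0, 0, 0.02], "jaw": 0.3}, {"xyz": [0, 0, 0.0002], "delta_rot": [0, 0, 0.03], "jaw": 0.3}, {"xyz": [0, 0, 0.0002], "delta_rot": [0, 0, 0.04], "jaw": 0.3}, {"xyz": [0, 0, 0.0002], "delta_rot": [0, 0, 0.05], "jaw": 0.3}]}}

```text
t: 30.8
tcp_pos: [0.5052, 0.1219, 0.1571]
orientation: [[0.646, -0.582, 0.493], [-0.705, -0.703, 0.093], [0.292, -0.408, -0.865]]
contact_force: [-6.6, 8.9, -2.2]
grip_width: 0.0515
grip_force: 26.9
```

```bash
python3 st.py
```

```text
30.8 j [ -1.1  -2.2 126.9  13.4  26.2 122.1] Ft [-11.16  -1.52  -0.49] Mt [ 0.16  -1.682 -0.206] w 0.05146940730531364 g 26.911967396736145 tab [-0.0008  0.0025  0.1173]
[-9.74  -0.605 -1.396  0.086 -1.687 -0.117] [0.619 0.407 0.732 0.032 0.027 0.027]
```

Emit:
{"fn": "carry_out", "kwargs": {"increments": [{"xyz": [0, 0, 0.0], "delta_rot": [0, 0, 0.015], "jaw": 0.3}, {"xyz": [0, 0, 0.0], "delta_rot": [0, 0, 0.03], "jaw": 0.3}, {"xyz": [0, 0, 0.0], "delta_rot": [0, 0, 0.045], "jaw": 0.3}, {"xyz": [0, 0, 0.0], "delta_rot": [0, 0, 0.06], "jaw": 0.3}, {"xyz": [0, 0, 0.0], "delta_rot": [0, 0, 0.06], "jaw": 0.3}]}}

```text
t: 31.72
tcp_pos: [0.5053, 0.122, 0.157]
orientation: [[0.591, -0.638, 0.493], [-0.765, -0.637, 0.094], [0.255, -0.433, -0.865]]
contact_force: [-4.3, 9.5, -3.6]
grip_width: 0.0513
grip_force: 26.7
```

```bash
python3 st.py
```

```text
31.725 j [ -1.   -2.1 126.9  13.4  26.2 127.2] Ft [-10.69  -1.74   1.9 ] Mt [ 0.031 -1.652 -0.158] w 0.051266513683572414 g 26.741267144680023 tab [-0.0008  0.0025  0.1172]
[-10.934  -1.387   1.224   0.071  -1.668  -0.144] [0.64  0.519 0.326 0.033 0.019 0.037]
```

Emit:
{"fn": "carry_out", "kwargs": {"increments": [{"xyz": [0, 0, 0], "delta_rot": [0, 0, 0], "jaw": 0.8}, {"xyz": [0, 0, 0], "delta_rot": [0, 0, 0], "jaw": 1}, {"xyz": [0, 0, 0], "delta_rot": [0, 0, 0], "jaw": 1}, {"xyz": [0, 0, -0.03], "delta_rot": [0, 0, 0], "jaw": 1}, {"xyz": [0, 0, -0.08], "delta_rot": [0, 0, 0], "jaw": 1}]}}

```text
t: 32.65
tcp_pos: [0.465, 0.1134, 0.2254]
orientation: [[0.592, -0.64, 0.49], [-0.765, -0.637, 0.092], [0.254, -0.429, -0.867]]
contact_force: [0.6, -0.1, 1.2]
grip_width: 0.0852
grip_force: 0.0
```

```bash
python3 st.py
python3 - <<'E'
from h import *
c=cam('wrist');o=regs('wrist',.3);print({k:len(v) for k,v in o.items()})
p=np.load('p.npy');q=p.copy();q[3]=.038
im=vision.snapshot('wrist')[:,:,::-1].copy();Rt,t=frame(q)
for k,v in parts(q[3],q[4]).items():
    cv2.polylines(im,[cv2.convexHull(proj(c,v@Rt.T+t).astype(np.float32)).astype(int)],True,(255,255,0),1)
cv2.polylines(im,[proj(c,cyl(.026,q[3]+.036,.2)[:40]@Rt.T+t).astype(int)],True,(0,255,0),1)
cv2.imwrite('pics/w3.png',im)
# block grasp: tool y along table x, grip at y=-.11
for a in(-90,90):
    Rm=toolR(p,a);
    for z in(.038+.13,):goal(Rm,t+Rt@[-.0015,-.11,z])
E
```

```text
32.65 j [ -2.4 -16.7 130.8  10.8  37.1 129.5] Ft [ 0.71 -0.87 -0.72] Mt [-0.176 -0.06  -0.024] w 0.0852341034792206 g 0.0 tab [-0.0023  0.0014  0.1969]
[ 0.277 -0.415  0.139 -0.192 -0.107  0.009] [0.761 1.387 0.563 0.026 0.043 0.02 ]
{'ring_nut': 6318, 'gauge_block': 17672, 'jig_table': 16222}
t 33.2 xyz [0.0968, 0.0559, 0.0278] rot [-0.0009, 0.0013, -1.7385] tcp [0.5   0.007 0.201]
t 33.2 xyz [0.0968, 0.0559, 0.0278] rot [0.001, 0.0007, 0.3559] tcp [0.5   0.007 0.201]
```

View pics/w3.png

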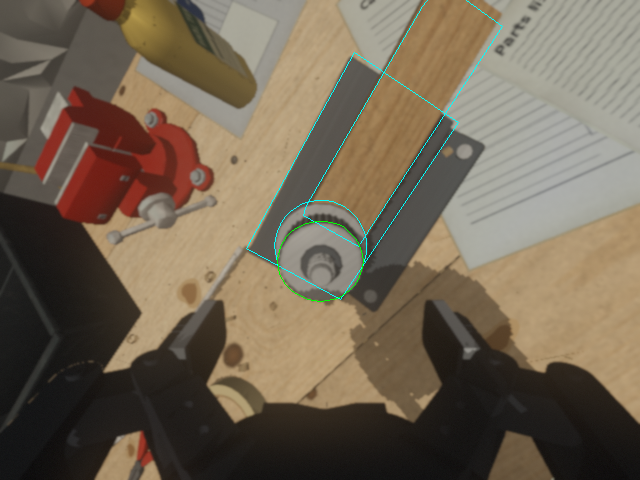

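Emit:
{"fn": "carry_out", "kwargs": {"increments": [{"xyz": [0.04, 0.02, 0], "delta_rot": [0, 0, -0.12], "jaw": 1}, {"xyz": [0.08, 0.045, 0], "delta_rot": [0, 0, -0.24], "jaw": 1}, {"xyz": [0.097, 0.056, 0.0], "delta_rot": [0, 0, -0.36], "jaw": 1}, {"xyz": [0.097, 0.056, 0.0], "delta_rot": [0, 0, -0.48], "jaw": 1}, {"xyz": [0.097, 0.056, 0.0], "delta_rot": [0, 0, -0.6], "jaw": 1}]}}

```text
t: 33.83
tcp_pos: [0.4871, 0.0031, 0.2254]
orientation: [[0.871, 0.002, 0.491], [-0.049, -0.995, 0.092], [0.488, -0.104, -0.866]]
contact_force: [0.1, -0.2, 0.8]
grip_width: 0.0855
grip_force: 0.0
```

```bash
cat > g.py <<'E'
from h import *
p=np.load('p.npy');Rt,t=frame(p);goal(toolR(p,-90),t+Rt@[-.0015,-.11,.168]);print(monitor.get_state()['joint_positions'].round(1))
E
python3 g.py
```

```text
t 33.83 xyz [-0.0007, -0.0009, 0.0282] rot [-0.0002, 0.0005, -1.1873] tcp [0.5   0.007 0.201]
[-18.4 -14.9 129.4  21.7  40.8  59.6]
```

Emit:
{"fn": "carry_out", "kwargs": {"increments": [{"xyz": [0, -0.001, 0.01], "delta_rot": [0, 0, -0.6], "jaw": 1}, {"xyz": [0, -0.001, 0.01], "delta_rot": [0, 0, -0.6], "jaw": 1}, {"xyz": [0, -0.001, 0.02], "delta_rot": [0, 0, -0.6], "jaw": 1}, {"xyz": [0, -0.001, 0.02], "delta_rot": [0, 0, -0.6], "jaw": 1}, {"xyz": [0, -0.001, 0.028], "delta_rot": [0, 0, -0.6], "jaw": 1}]}}

```text
t: 34.45
tcp_pos: [0.5011, 0.0074, 0.2015]
orientation: [[0.539, 0.684, 0.492], [0.749, -0.656, 0.092], [0.386, 0.318, -0.866]]
contact_force: [-0.0, -1.1, -0.2]
grip_width: 0.0852
grip_force: 0.0
```

Emit:
{"fn": "carry_out", "kwargs": {"increments": [{"xyz": [0, 0, 0], "delta_rot": [0, 0, -0.587], "jaw": 1}, {"xyz": [0, 0, 0], "delta_rot": [0, 0, -0.587], "jaw": 1}, {"xyz": [0, 0, 0], "delta_rot": [0, 0, -0.587], "jaw": 1}, {"xyz": [0, 0, 0], "delta_rot": [0, 0, -0.587], "jaw": 1}, {"xyz": [0, 0, 0], "delta_rot": [0, 0, -0.587], "jaw": 1}]}}

```text
t: 35.08
tcp_pos: [0.5008, 0.0074, 0.2012]
orientation: [[-0.184, 0.852, 0.491], [0.983, 0.159, 0.092], [0.001, 0.499, -0.866]]
contact_force: [0.1, 0.2, 0.3]
grip_width: 0.0852
grip_force: 0.0
```

```bash
python3 g.py
python3 - <<'E'
from h import *
c=cam('wrist');o=regs('wrist',.3);print({k:len(v) for k,v in o.items()})
p=np.load('p.npy');q=p.copy();q[3]=.038
im=vision.snapshot('wrist')[:,:,::-1].copy();Rt,t=frame(q)
for k,v in parts(q[3],q[4]).items():
    cv2.polylines(im,[cv2.convexHull(proj(c,v@Rt.T+t).astype(np.float32)).astype(int)],True,(255,255,0),1)
# finger tip positions at open 85mm, tips 60 mm ahead
s=monitor.get_state()
for y in(-.0425,.0425): print(proj(c,(s['tcp_pos']+s['orientation']@[0,y,.06])[None]).round())
cv2.imwrite('pics/w4.png',im)
E
```

```text
t 35.08 xyz [-0.0007, -0.0007, 0.0001] rot [-0.0005, -0.0004, -0.0005] tcp [0.5   0.007 0.201]
[-17.2 -10.  128.4  22.9  36.9 -43.1]
{'ring_nut': 11310, 'gauge_block': 16097, 'jig_table': 24861}
[[228. 315.]]
[[424. 316.]]
```

View pics/w4.png

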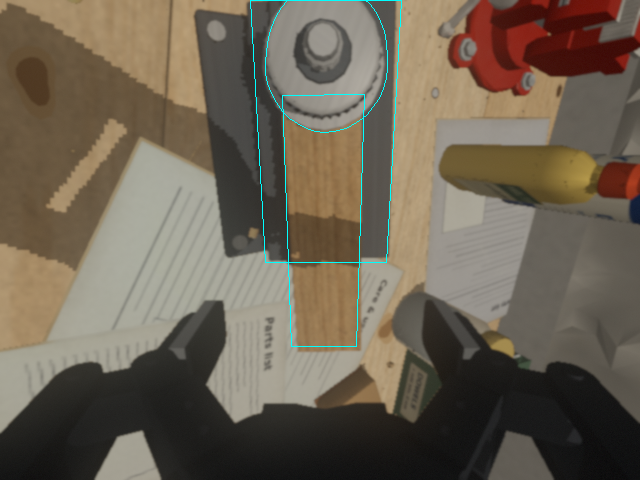

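Emit:
{"fn": "carry_out", "kwargs": {"increments": [{"xyz": [0, 0.001, 0.03], "delta_rot": [0, 0, 0], "jaw": 1}, {"xyz": [0, 0.001, 0.06], "delta_rot": [0, 0, 0], "jaw": 1}, {"xyz": [0, 0.001, 0.08], "delta_rot": [0, 0, 0], "jaw": 1}, {"xyz": [0, 0.001, 0.087], "delta_rot": [0, 0, 0], "jaw": 1}, {"xyz": [0, 0.001, 0.087], "delta_rot": [0, 0, 0], "jaw": 0.8}]}}

```text
t: 35.95
tcp_pos: [0.5444, 0.0156, 0.1269]
orientation: [[-0.18, 0.852, 0.491], [0.984, 0.154, 0.092], [0.003, 0.5, -0.866]]
contact_force: [0.2, 0.1, -0.1]
grip_width: 0.0699
grip_force: 0.0
```

Emit:
{"fn": "carry_out", "kwargs": {"increments": [{"xyz": [0, 0, 0], "delta_rot": [0, 0, 0], "jaw": 0.6}, {"xyz": [0, 0, 0], "delta_rot": [0, 0, 0], "jaw": 0.5}, {"xyz": [0, 0, 0], "delta_rot": [0, 0, 0], "jaw": 0.3}, {"xyz": [0, 0, 0], "delta_rot": [0, 0, 0], "jaw": 0.3}, {"xyz": [0, 0, 0], "delta_rot": [0, 0, 0], "jaw": 0.3}], "newtons": 70}}

```text
t: 36.58
tcp_pos: [0.5445, 0.0155, 0.1282]
orientation: [[-0.182, 0.851, 0.493], [0.983, 0.157, 0.092], [0.001, 0.501, -0.865]]
contact_force: [-6.3, -0.5, 7.5]
grip_width: 0.0439
grip_force: 69.3
```

```bash
python3 st.py
```

```text
36.575 j [-14.5   5.1 123.5  28.3  26.6 -47.6] Ft [ 0.69 -1.63 -9.61] Mt [ 0.635  0.009 -0.52 ] w 0.04387610128408976 g 69.33814644813538 tab [ 0.0011 -0.1094  0.0828]
[-0.065 -2.862 -9.621  0.643 -0.014 -0.521] [0.622 0.48  0.215 0.037 0.021 0.022]
```

Emit:
{"fn": "carry_out", "kwargs": {"increments": [{"xyz": [-0.004, 0, -0.0008], "delta_rot": [0, 0, 0], "jaw": 0.3}, {"xyz": [-0.009, 0, -0.0008], "delta_rot": [0, 0, 0], "jaw": 0.3}, {"xyz": [-0.015, 0, -0.0008], "delta_rot": [0, 0, 0], "jaw": 0.3}, {"xyz": [-0.021, 0, -0.0008], "delta_rot": [0, 0, 0], "jaw": 0.3}, {"xyz": [-0.027, 0, -0.0008], "delta_rot": [0, 0, 0], "jaw": 0.3}]}}

```text
t: 37.5
tcp_pos: [0.5494, -0.0114, 0.1284]
orientation: [[-0.179, 0.851, 0.493], [0.984, 0.154, 0.092], [0.002, 0.502, -0.865]]
contact_force: [2.9, 3.0, -0.6]
grip_width: 0.0438
grip_force: 71.8
```

```bash
python3 st.py
```

```text
37.5 j [-17.6   5.8 122.6  30.5  27.8 -52.1] Ft [2.4  2.69 2.2 ] Mt [-0.258  0.332  0.086] w 0.0437547630767715 g 71.77584528923035 tab [ 0.0012 -0.1367  0.083 ]
[-1.58   2.451  1.821 -0.166 -0.223  0.039] [0.846 0.404 0.351 0.076 0.148 0.046]
```

Emit:
{"fn": "carry_out", "kwargs": {"increments": [{"xyz": [-0.015, 0, -0.0], "delta_rot": [0, 0, 0], "jaw": 0.3}, {"xyz": [-0.03, 0, -0.001], "delta_rot": [0, 0, 0], "jaw": 0.3}, {"xyz": [-0.045, 0, -0.01], "delta_rot": [0, 0, 0], "jaw": 0.3}, {"xyz": [-0.06, 0, -0.03], "delta_rot": [0, 0, 0], "jaw": 0.3}, {"xyz": [-0.075, 0, -0.06], "delta_rot": [0, 0, 0], "jaw": 0.3}]}}

```text
t: 38.42
tcp_pos: [0.5311, -0.0899, 0.1777]
orientation: [[-0.182, 0.854, 0.487], [0.983, 0.155, 0.095], [0.006, 0.496, -0.868]]
contact_force: [-0.0, -0.4, -2.1]
grip_width: 0.044
grip_force: 73.0
```

```bash
python3 st.py
python3 - <<'E'
from h import *
s=monitor.get_state()
p=np.load('p.npy')
# pointing down, tool x along world y, y along world x
Rm=np.c_[[0,1,0],[1,0,0],[0,0,-1]].astype(float)
a=vision.snapshot('scene')[130:400,250:570,::-1];b=vision.snapshot('wrist')[:,:,::-1]
a=cv2.resize(a,(427,360));b=cv2.resize(b[:,100:560],(345,360))
cv2.imwrite('pics/m3.png',np.hstack([a,b]))
goal(Rm,np.array([.50,-.17,.20]));goal(Rm,np.array([.50,-.17,.083]))
for n,uv in(('top',None),):
    c=cam('top')
    print(proj(c,np.array([[.46,-.27,0],[.54,-.27,0],[.54,-.09,0],[.46,-.09,0]])).round())
E
```

```text
38.425 j [-27.9  -0.8 122.8  30.4  38.  -59.2] Ft [-0.37 -1.13  1.76] Mt [ 0.378 -0.08  -0.039] w 0.04401504269793717 g 73.01458954811096 tab [-0.0023 -0.2105  0.1419]Traceback (most recent call last):
  File "st.py", line 6, in <module>
    vision.snapshot('top');s=monitor.get_state();O=s['orientation'];L.append(np.r_[O.T@s['contact_force'],O.T@s['moment']])
    ~~~~~~~~~~~~~~~^^^^^^^
ValueError: 200 camera calls are used up
Traceback (most recent call last):
ValueError: 200 camera calls are used up
```

```bash
cat > g2.py <<'E'
from h import *
Rm=np.c_[[0,1,0],[1,0,0],[0,0,-1]].astype(float)
for z in(.18,.088,.083): goal(Rm,np.array([.48,-.18,z]))
c=cam('top');print(proj(c,np.array([[.46,-.25,0],[.50,-.25,0],[.50,-.08,0],[.46,-.08,0]])).round().tolist())
s=monitor.get_state();print(s['joint_positions'].round(1),s['contact_force'].round(1))
E
python3 g2.py
```

```text
t 38.62 xyz [-0.0792, -0.0576, -0.0352] rot [0.3471, -0.0339, 0.1173] tcp [ 0.48 -0.18  0.18]
t 38.62 xyz [-0.0795, -0.1035, 0.0446] rot [0.3471, -0.0339, 0.1173] tcp [ 0.48  -0.18   0.088]
t 38.62 xyz [-0.0795, -0.106, 0.0489] rot [0.3471, -0.0339, 0.1173] tcp [ 0.48  -0.18   0.083]
[[477.0, 336.0], [477.0, 317.0], [397.0, 316.0], [397.0, 335.0]]
[-27.9  -0.8 122.8  30.5  37.8 -59.2] [ 0.2 -0.2 -3.9]
```

Emit:
{"fn": "carry_out", "kwargs": {"increments": [{"xyz": [-0.02, -0.015, -0.012], "delta_rot": [0.07, -0.007, 0.023], "jaw": 0.3}, {"xyz": [-0.035, -0.03, -0.025], "delta_rot": [0.14, -0.014, 0.047], "jaw": 0.3}, {"xyz": [-0.045, -0.045, -0.032], "delta_rot": [0.21, -0.02, 0.07], "jaw": 0.3}, {"xyz": [-0.053, -0.062, -0.038], "delta_rot": [0.28, -0.027, 0.094], "jaw": 0.3}, {"xyz": [-0.053, -0.062, -0.038], "delta_rot": [0.347, -0.034, 0.117], "jaw": 0.3}]}}

```text
t: 39.25
tcp_pos: [0.4694, -0.1548, 0.179]
orientation: [[0.001, 1.0, -0.005], [1.0, -0.001, 0.001], [0.001, -0.005, -1.0]]
contact_force: [0.1, 0.6, -2.1]
grip_width: 0.0435
grip_force: 73.2
```

```bash
sed -i 's/.48,-.18,z/.47,-.155,z/' g2.py; python3 g2.py
```

```text
t 39.25 xyz [-0.0002, 0.0006, -0.001] rot [-0.0034, -0.0005, -0.0009] tcp [ 0.47  -0.155  0.18 ]
t 39.25 xyz [-0.0003, 0.0011, 0.091] rot [-0.0034, -0.0005, -0.0009] tcp [ 0.47  -0.155  0.088]
t 39.25 xyz [-0.0003, 0.0011, 0.096] rot [-0.0034, -0.0005, -0.0009] tcp [ 0.47  -0.155  0.083]
[[477.0, 336.0], [477.0, 317.0], [397.0, 316.0], [397.0, 335.0]]
[-3.140e+01  2.200e+00  1.167e+02 -1.000e-01  6.140e+01 -3.120e+01] [ 0.1  0.6 -2.1]
```

Emit:
{"fn": "carry_out", "kwargs": {"increments": [{"xyz": [0, 0, 0.03], "delta_rot": [0, 0, 0], "jaw": 0.3}, {"xyz": [0, 0, 0.055], "delta_rot": [0, 0, 0], "jaw": 0.3}, {"xyz": [0, 0, 0.075], "delta_rot": [0, 0, 0], "jaw": 0.3}, {"xyz": [0, 0, 0.085], "delta_rot": [0, 0, 0], "jaw": 0.3}, {"xyz": [0, 0, 0.089], "delta_rot": [0, 0, 0], "jaw": 0.3}]}}

```text
t: 39.88
tcp_pos: [0.4707, -0.1549, 0.091]
orientation: [[-0.001, 1.0, 0.0], [1.0, 0.001, 0.0], [0.0, 0.0, -1.0]]
contact_force: [-0.2, 0.2, -2.5]
grip_width: 0.0436
grip_force: 73.2
```

Emit:
{"fn": "carry_out", "kwargs": {"increments": [{"xyz": [0, 0, 0.001], "delta_rot": [0, 0, 0], "jaw": 0.3}, {"xyz": [0, 0, 0.002], "delta_rot": [0, 0, 0], "jaw": 0.3}, {"xyz": [0, 0, 0.003], "delta_rot": [0, 0, 0], "jaw": 0.3}, {"xyz": [0, 0, 0.004], "delta_rot": [0, 0, 0], "jaw": 0.3}, {"xyz": [0, 0, 0.005], "delta_rot": [0, 0, 0], "jaw": 0.3}]}}

```text
t: 40.5
tcp_pos: [0.4712, -0.1557, 0.0873]
orientation: [[-0.0, 1.0, 0.002], [1.0, 0.0, -0.001], [-0.001, 0.002, -1.0]]
contact_force: [0.4, 0.4, -3.5]
grip_width: 0.0439
grip_force: 73.2
```

```bash
python3 g2.py; python3 st.py 2>/dev/null
```

```text
t 40.5 xyz [0.0006, -0.001, -0.0928] rot [0.0015, 0.0007, 0.0001] tcp [ 0.47  -0.155  0.18 ]
t 40.5 xyz [0.0007, -0.0012, -0.0008] rot [0.0015, 0.0007, 0.0001] tcp [ 0.47  -0.155  0.088]
t 40.5 xyz [0.0007, -0.0012, 0.0042] rot [0.0015, 0.0007, 0.0001] tcp [ 0.47  -0.155  0.083]
[[477.0, 336.0], [477.0, 317.0], [397.0, 316.0], [397.0, 335.0]]
[-31.4  12.1 117.7   0.   50.  -31.4] [ 0.4  0.4 -3.5]
40.5 j [-31.4  12.1 117.7   0.   50.  -31.4] Ft [0.44 0.34 3.45] Mt [-0.007 -0.029 -0.065] w 0.043932750039152875 g 73.18443059921265 tab [-0.109  -0.2642  0.099 ]
```

Not touching yet (only weight shows). Lowering slowly until the force turns.

Emit:
{"fn": "carry_out", "kwargs": {"increments": [{"xyz": [0, 0, 0.001], "delta_rot": [0, 0, 0], "jaw": 0.3}, {"xyz": [0, 0, 0.002], "delta_rot": [0, 0, 0], "jaw": 0.3}, {"xyz": [0, 0, 0.003], "delta_rot": [0, 0, 0], "jaw": 0.3}, {"xyz": [0, 0, 0.0035], "delta_rot": [0, 0, 0], "jaw": 0.3}, {"xyz": [0, 0, 0.0035], "delta_rot": [0, 0, 0], "jaw": 0.3}]}}

```text
t: 41.12
tcp_pos: [0.4714, -0.1557, 0.0842]
orientation: [[-0.0, 1.0, 0.002], [1.0, 0.0, -0.001], [-0.001, 0.002, -1.0]]
contact_force: [-2.6, 3.7, 5.3]
grip_width: 0.0435
grip_force: 73.9
```

Emit:
{"fn": "carry_out", "kwargs": {"increments": [{"xyz": [0, 0, 0.0005], "delta_rot": [0, 0, 0], "jaw": 0.3}, {"xyz": [0, 0, 0.001], "delta_rot": [0, 0, 0], "jaw": 0.3}, {"xyz": [0, 0, 0.0013], "delta_rot": [0, 0, 0], "jaw": 0.3}, {"xyz": [0, 0, 0.0015], "delta_rot": [0, 0, 0], "jaw": 0.3}, {"xyz": [0, 0, 0.0015], "delta_rot": [0, 0, 0], "jaw": 0.3}]}}

```text
t: 41.75
tcp_pos: [0.4716, -0.1557, 0.0841]
orientation: [[-0.0, 1.0, 0.001], [1.0, 0.0, -0.001], [-0.001, 0.001, -1.0]]
contact_force: [-9.6, 6.0, 19.6]
grip_width: 0.0438
grip_force: 75.7
```

```bash
python3 st.py 2>/dev/null
```

```text
41.75 j [-31.4  12.6 117.6   0.   49.7 -31.4] Ft [  5.96  -9.59 -19.64] Mt [1.219 0.445 0.112] w 0.043848877824033926 g 75.67179679870605 tab [-0.1103 -0.2642  0.0961]
```

Emit:
{"fn": "carry_out", "kwargs": {"increments": [{"xyz": [0, 0, -0.001], "delta_rot": [0, 0, 0], "jaw": 0.3}, {"xyz": [0, 0, -0.0013], "delta_rot": [0, 0, 0], "jaw": 0.3}, {"xyz": [0, 0, -0.0013], "delta_rot": [0, 0, 0], "jaw": 0.6}, {"xyz": [0, 0, -0.0013], "delta_rot": [0, 0, 0], "jaw": 0.8}, {"xyz": [0, 0, -0.0013], "delta_rot": [0, 0, 0], "jaw": 1}], "newtons": 20}}

```text
t: 42.38
tcp_pos: [0.471, -0.1557, 0.0833]
orientation: [[-0.0, 1.0, 0.002], [1.0, 0.0, -0.001], [-0.001, 0.002, -1.0]]
contact_force: [0.2, -0.4, -0.2]
grip_width: 0.0837
grip_force: 0.0
```

Emit:
{"fn": "carry_out", "kwargs": {"increments": [{"xyz": [0, 0, 0], "delta_rot": [0, 0, 0], "jaw": 1}, {"xyz": [0, 0, 0], "delta_rot": [0, 0, 0], "jaw": 1}, {"xyz": [0, 0, -0.02], "delta_rot": [0, 0, 0], "jaw": 1}, {"xyz": [0, 0, -0.06], "delta_rot": [0, 0, 0], "jaw": 1}, {"xyz": [0, 0, -0.1], "delta_rot": [0, 0, 0], "jaw": 1}]}}

```text
t: 43.0
tcp_pos: [0.4707, -0.1554, 0.1843]
orientation: [[-0.0, 1.0, 0.001], [1.0, 0.0, -0.001], [-0.001, 0.001, -1.0]]
contact_force: [0.4, -0.7, 0.0]
grip_width: 0.0851
grip_force: 0.0
```

```bash
python3 -c "
from station import bot
print(bot.finish_job())"
```

```text
the job is handed in; nothing more can be done
None
```

The job is handed in at about 43 s of the 72 s allowed, but two results were not confirmed directly and I was given no verdict. The ring was spun down until torque built up on the block, by my estimate roughly 50 N. An overlay at 38 mm matched the wrist picture after release. The block was slid out and lowered to contact just right of the jig, then released. I had used up the 200 camera calls by then, so where it lies and that it is flat were not checked by camera, only by wrist force.

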